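# Pack dropper bottles into the carrying crate under its hold-down slat

### The job

Pack the carrying crate for a delivery: fold its lid right back so that it stays open by itself, and stand every loose amber dropper bottle that is on the counter upright in a cell of the crate, one to a cell. Once the bottles are in, slide the thin aluminium slat out over the far edge of the counter until its end sticks out far enough to get hold of, take it there and lay it flat over the bottles with both its ends down in the pockets in the tops of the crate's ends. Then fold the lid fully shut, and do not disturb the other things on the counter or let the slat fall off it.

Things in the scene. Friction and masses are not known exactly. Their poses are not given: they have to be found in the camera images.
- crate: Wooden carrying crate, fixed on the counter, 124 mm deep (its x from -52 to +72) by 252 mm wide (its y), 119 mm tall without the lid. Origin on the counter under the middle of the row of cells; x points away from its front, y along the row, z up. Apart from the lid the space above the cells is open in front and behind.
- cell1 (a point): Centre of the first cell's floor (crate y = -81 mm, z = 10 mm). The four cells stand in a row along the crate's y, each 48 mm (y) by 52 mm (x) inside; walls between cells rise to z = 63 mm, the front and rear rails to z = 66 mm (6 mm thick, outer faces at crate x = -32 and +32 mm).
- cell2 (a point): Centre of the second cell's floor (crate y = -27 mm).
- cell3 (a point): Centre of the third cell's floor (crate y = +27 mm).
- cell4 (a point): Centre of the fourth cell's floor (crate y = +81 mm).
- pockets (a point): Midway between the two slat pockets at floor height (crate 0, 0, 114.5 mm): where the middle of the slat's underside belongs. The 18 mm thick end panels rise to 119 mm; the pocket in the top of each has its floor at z = 114.5 mm, is 60 mm wide (x = -30 to +30 mm) and runs from |y| = 108 to 121 mm, closed outside by a 5 mm wall.
- lid (a joint): Angle of the crate's dark wooden lid about its hinge, rad: 0 = shut flat on the crate, grows as it opens upward and back, 1.57 = upright, 2.0 = stop, leaning back. A stiff hinge: it stays at any angle; about 2 N at the tab moves it. At the start it is shut or ajar.
- lid_hinge (a point): A point on the hinge axis, which runs along the crate's y at crate x = 68 mm, z = 124.5 mm. The lid is 252 mm wide, 9 mm thick, and reaches 120 mm from the hinge, toward the crate's front (-x) when shut.
- lid_tab (a point): Centre of the free part of the brass pull tab in the middle of the lid's free edge, 140 mm from the hinge axis: tab 24 mm wide (along the crate's y), 7 mm thick, sticking out 38 mm (120 to 158 mm from the hinge). It can be pinched across its 24 mm from above at any lid angle and turns between the fingers.
- slat: Thin flat aluminium hold-down slat, loose, 232 mm (its x) by 50 mm (its y) by 3 mm, about 90 g, lying flat on the counter with its x roughly pointing away from the robot. Origin: centre of its underside. Too thin to take off the counter; it slides when pressed down lightly with closed fingertips and drawn along. Symmetric: either end may go in either pocket.
- slat_end_a (a point): Middle of the slat's +x end edge.
- slat_end_b (a point): Middle of the slat's -x end edge.
- counter_edge (a point): A point on the far edge of the counter top: the edge runs along world y at this point's x (0.567), top at z = 0, board 34 mm thick, nothing beyond it but the floor 0.82 m below.
- bottle_1: Amber dropper bottle with a black collar and rubber bulb, loose, 102 mm tall, 60 g; body 39 mm across up to 67 mm, then collar and bulb about 20 mm across from 67 mm up, the bulb tapering a little toward its tip. Origin: centre of its underside; z up its axis. Stands on the counter at the start, or is absent.
- bottle_2: Amber dropper bottle with a black collar and rubber bulb, loose, 102 mm tall, 60 g; body 39 mm across up to 67 mm, then collar and bulb about 20 mm across from 67 mm up, the bulb tapering a little toward its tip. Origin: centre of its underside; z up its axis. Stands on the counter at the start, or is absent.
- bottle_3: Amber dropper bottle with a black collar and rubber bulb, loose, 102 mm tall, 60 g; body 39 mm across up to 67 mm, then collar and bulb about 20 mm across from 67 mm up, the bulb tapering a little toward its tip. Origin: centre of its underside; z up its axis. Stands on the counter at the start, or is absent.
- bottle_4: Amber dropper bottle with a black collar and rubber bulb, loose, 102 mm tall, 60 g; body 39 mm across up to 67 mm, then collar and bulb about 20 mm across from 67 mm up, the bulb tapering a little toward its tip. Origin: centre of its underside; z up its axis. Stands on the counter at the start, or is absent.
- label_roll: Bystander: roll of blank labels lying flat, 64 mm across, 26 mm high, loose. Origin under its centre.
- crimp_tin: Bystander: round tin with a green top, 59 mm across, 26 mm high, loose. Origin under its centre.

How it is judged:
On the way, in this order (a step that is already met when the one before it is completed fails the run):
1. the lid is folded back past upright and stays there (value of joint lid above 1.65 rad and velocity of joint lid below 0.1 rad/s and contact force between the fingers and lid below 0.3 N), for 0.3 s.
2. every bottle present stands upright in a cell (x of bottle_1 in the frame of crate between -0.02 and 0.02 m and y of bottle_1 in the frame of crate between -0.106 and 0.106 m and z of bottle_1 in the frame of crate between 0.004 and 0.018 m and angle between each of bottle_1, bottle_2, bottle_3, bottle_4's own z axis and vertical below 0.12 rad and x of bottle_2 in the frame of crate between -0.02 and 0.02 m and y of bottle_2 in the frame of crate between -0.106 and 0.106 m and z of bottle_2 in the frame of crate between 0.004 and 0.018 m and x of bottle_3 in the frame of crate between -0.02 and 0.02 m and y of bottle_3 in the frame of crate between -0.106 and 0.106 m and z of bottle_3 in the frame of crate between 0.004 and 0.018 m and x of bottle_4 in the frame of crate between -0.02 and 0.02 m and y of bottle_4 in the frame of crate between -0.106 and 0.106 m and z of bottle_4 in the frame of crate between 0.004 and 0.018 m), for 0.3 s.
3. the slat lies flat on the counter with one end at least 20 mm out over the far edge (world x of any of slat_end_a, slat_end_b above 0.587 m and height (world z) of slat between -0.006 and 0.006 m and angle between slat's own z axis and vertical below 0.06 rad), for 0.2 s.
4. the slat lies flat with both ends down in the pockets (x of slat in the frame of crate between -0.011 and 0.011 m and y of slat in the frame of crate between -0.011 and 0.011 m and z of slat_end_a in the frame of crate between 0.113 and 0.1185 m and z of slat_end_b in the frame of crate between 0.113 and 0.1185 m and angle between the x axis of slat and the y axis of crate, either way round below 0.09 rad), for 0.2 s.
At the end, for the whole second after the job is handed in: The lid is shut to within 0.05 rad, every bottle present stands upright (within 0.12 rad) on the floor of a cell, and the slat lies level with both ends on the pocket floors (centre within 11 mm of the crate's middle), at rest (all of step 2 and all of step 4 and value of joint lid below 0.05 rad and linear speed of slat below 0.02 m/s); the robot touches nothing.
It fails at once if a bystander is pushed more than 30 mm (distance of any of label_roll, crimp_tin from where it was at the start of the episode above 0.03 m).
It fails at once if the slat falls off the counter (height (world z) of slat below -0.08 m).
Of bottle_1, bottle_2, bottle_3, bottle_4 only 2 to 4 are there at a start; the rules pass over those that are not, and their reading is None.
At some moment in a run one of slat may be knocked a few centimetres aside while the robot is not near it.
It also fails if it takes over 200 s, if anything falls off the work surface, if the arm or the gripper's body presses on something with over 40 N, if the wrist force passes 120 N, or if a joint passes its speed limit or range.

### The arm

A 6-joint arm with a two-finger parallel gripper is mounted at the origin on the work surface; the furniture and walls round the work are solid. World frame = base frame: x ahead of the robot, y to its left, z up, the work surface at z = 0. Lengths are in m, angles in rad, forces in N, time in s.
With the tool pointing down it reaches from about 0.375 to 0.9 m from the base axis. Payload 3.1 kg.
Tool frame: the origin (TCP) lies on the front face of the gripper's body, between the roots of the fingers; the fingertips stand 73 mm ahead of it and the grasp point (between the pads) lies 54 mm ahead of it (manip.tips_ahead is the distance from the TCP to the fingertips, in m); z points along the fingers, y is the line along which they close (so a half turn about z gives the same grasp; the last joint's range is limited). The gripper opens to 85 mm and grips with 20 to 120 N. Pads are 22 mm wide; open, the fingers measure 114 mm over their backs; the gripper's body (76 mm by 85 mm) begins 54 mm behind the grasp point. The pads swing forward as they close: fully open they stand 13 mm farther back than shut.
Start: joints at [-1.417, 0.527, 1.433, -0, 1.181, -0.178], TCP at [0.204, -0.591, 0.304] pointing down, gripper open.
Joint ranges: [-3.08, 3.08], [-0.75, 2.2], [0.22, 2.44], [-1.43, 4.57], [0, 2.65], [-2.85, 2.85]. Speed limits (rad/s): [2.79, 2.79, 3.14, 3.14, 3.14, 3.14].

### API

Orientations are given as a unit quaternion [x, y, z, w].
In Python, from station import sense, eyes, workorder, manip gives the robot as it stands.
- The arm moves only by the shell command python3 -m inch 'ROWS' [OPENING] [FORCE]. ROWS is JSON, a list of rows, each an object of numbers: "dx", "dy", "dz": the shift along the tool's x, y, z in cm; "wx", "wy", "wz": the turn, a rotation vector about the tool's x, y, z in degrees. In form: [{"dx": .., "dy": .., "dz": .., "wx": .., "wy": .., "wz": ..}, ...]. A call has 1 to 10 rows; each row shifts and turns the commanded pose from where the row before left it, along the tool's axes as they then stand; what a row does not reach is not made up. A row lasts 1/8 s, in which the tool goes at most 62.5 mm and 10.7 degrees, less where a joint would pass 70% of its speed; a pose out of reach is approached as far as the arm can. A call with a gripper value outside its range is refused whole. OPENING is the opening, from 0 (shut) to 1 (fully open), set as the call begins (- or left out, the last holds). The fingers move at their own pace and stop on an object; FORCE is the grip in N (left out, the last holds). Time passes only in rows, so rows that do not move let the fingers close. It gives the time, the measured TCP pose, the force, the opening and the grip force at its end, in the units of the state.
- sense(): the state, without advancing time (a new reading comes with each control period).
- eyes.snapshot(name): name is "scene" or "top" or "wrist"; returns the picture (420x560x3 uint8, red, green, blue); there is no depth.
- eyes.camera_params(name): a dict with "fx", "fy", "cx", "cy" (pixels), "rvec" (rotation vector, rad) and "tvec" (3), from world to camera coordinates, as OpenCV has them. Camera axes: x right, y down, z forward; pixel columns grow to the right and rows downward; lengths in m; the calibration is good to about 2 mm. The wrist camera is an equidistant fisheye: a pixel r from the principal point sees the ray r / f radians off the axis. A picture is of the moment at which its call begins: read the wrist's pose just before it. camera_params takes no time and is no camera call; for the wrist camera it gives the pose at the moment of the call.
- workorder.sign_off(): hands the job in; it is judged then, once.
The state is a dict: "t": time; "q": joint angles; "qd": joint speeds; "tau": joint torques, N m; "tcp_pos": TCP position; "tool_rot": TCP orientation; "force": force on the tool from outside, world axes, zero at the start; "ft_torque": the same for the moment, N m; "finger_gap": opening from 0.0 (shut) to 1.0 (fully open); "gripper_force": force on a finger pad.
Only numpy, scipy, OpenCV 4.12 (cv2) and the standard library are available. Lean on these libraries where they do the work, as an engineer would, in place of code of your own. Each camera call takes 0.05 s, during which the arm holds its last target. There are 200 camera calls.

## Working session

There is one attempt and no reset: what is moved stays moved. The work goes in short steps, Python scripts to look and compute and a shell command to move; the robot and the scene stay as the last step left them, time stands still between calls to the robot, and variables do not carry over. Pictures are saved under pics/ and viewed, at most 14 in all, crops included, and the job is handed in when it is done.

```bash
ls; mkdir -p pics; python3 - <<'E'
from station import sense, eyes
import cv2,json
s=sense();print({k:s[k] for k in('t','tcp_pos','tool_rot','force','finger_gap')})
for n in('scene','top'):
    im=eyes.snapshot(n);cv2.imwrite(f'pics/{n}0.png',im[:,:,::-1]);print(n,eyes.camera_params(n))
E
```

```text
pics
{'t': 0.0, 'tcp_pos': array([ 0.20352332, -0.5903323 ,  0.30292487]), 'tool_rot': array([ 9.86269854e-01,  1.65138039e-01,  3.95016640e-06, -1.09682108e-03]), 'force': array([0.20385915, 0.37210716, 1.26069138]), 'finger_gap': 1.0049880999131515}
scene {'fx': 443.67482035816477, 'fy': 443.67482035816477, 'cx': 275.385094537344, 'cy': 201.5140717142952, 'rvec': array([ 1.01128123, -2.0502011 ,  1.30242179]), 'tvec': array([0.31265437, 0.21993674, 0.97049355])}
top {'fx': 495.40615520151187, 'fy': 495.40615520151187, 'cx': 282.32955325691285, 'cy': 204.67864758112572, 'rvec': array([ 2.19371936, -2.17044663,  0.08033429]), 'tvec': array([0.07851349, 0.43061392, 1.49135472])}
```

View pics/scene0.png

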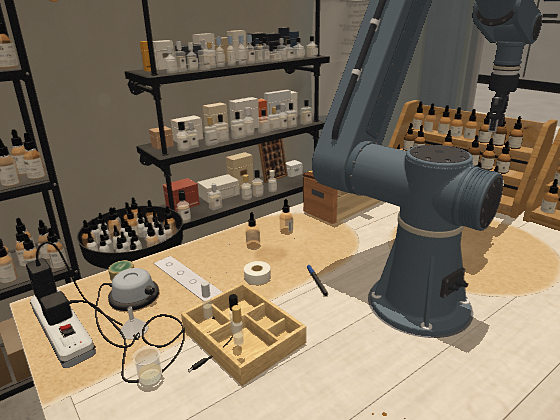

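View pics/top0.png

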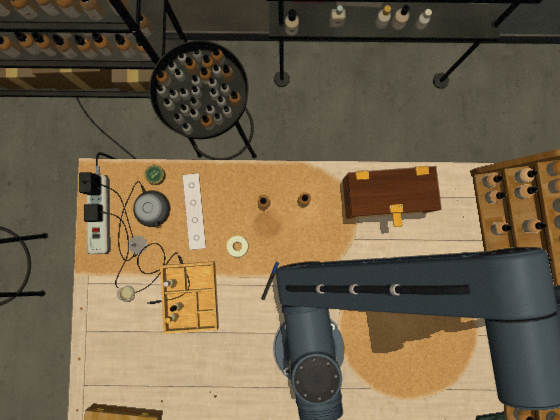

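Top view: crate with dark lid around (391,190), tab (397,215); bottles (263,201), (305,198); slat from (191,174) to (198,248); roll (236,245), tin (155,175). I'll zoom in to measure.

```bash
cat > h.py <<'E'
import numpy as np,cv2
from station import sense,eyes
from scipy.spatial.transform import Rotation as R
def cam(n):
    p=eyes.camera_params(n);return p,R.from_rotvec(p['rvec']).as_matrix(),np.array(p['tvec'])
def px2w(n,uv,z,c=None):
    p,M,t=c or cam(n);x,y=(uv[0]-p['cx'])/p['fx'],(uv[1]-p['cy'])/p['fy']
    if n=='wrist':
        r=np.hypot(x,y);d=np.array([x/r*np.sin(r),y/r*np.sin(r),np.cos(r)]) if r>1e-9 else np.array([0,0,1.])
    else: d=np.array([x,y,1.])
    o=-M.T@t;d=M.T@d;return o+d*(z-o[2])/d[2]
def w2px(n,X,c=None):
    p,M,t=c or cam(n);v=M@np.array(X)+t
    if n=='wrist':
        a=np.arctan2(np.hypot(v[0],v[1]),v[2]);k=a/np.hypot(v[0],v[1])
    else:k=1/v[2]
    return np.array([p['cx']+p['fx']*k*v[0],p['cy']+p['fy']*k*v[1]])
def st():
    s=sense();r=R.from_quat(s['tool_rot']).as_matrix()
    print('t %.2f'%s['t'],'tcp',np.round(s['tcp_pos'],4),'F',np.round(s['force'],1),'gap %.3f g %.1f'%(s['finger_gap'],s['gripper_force']),'x',np.round(r[:,0],3),'z',np.round(r[:,2],3),'q',np.round(s['q'],2))
    return s
E
python3 - <<'E'
from h import *
im=cv2.imread('pics/top0.png')
a=cv2.resize(im[155:245,335:450],None,fx=5,fy=5,interpolation=2)[:450]
cv2.imwrite('pics/topcrate.png',a)
b=cv2.resize(im[160:260,135:320],None,fx=4.3,fy=4.3,interpolation=2)
cv2.imwrite('pics/toprest.png',b);print(a.shape,b.shape)
c=eyes.snapshot('wrist');cv2.imwrite('pics/wrist0.png',c[:,:,::-1])
E
```

```text
(450, 575, 3) (430, 796, 3)
```

View pics/topcrate.png

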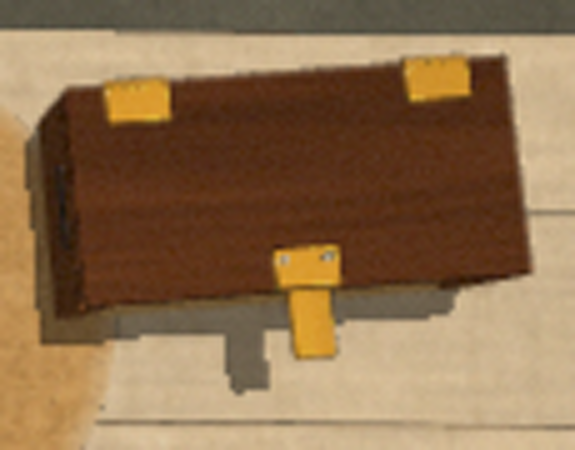

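View pics/toprest.png

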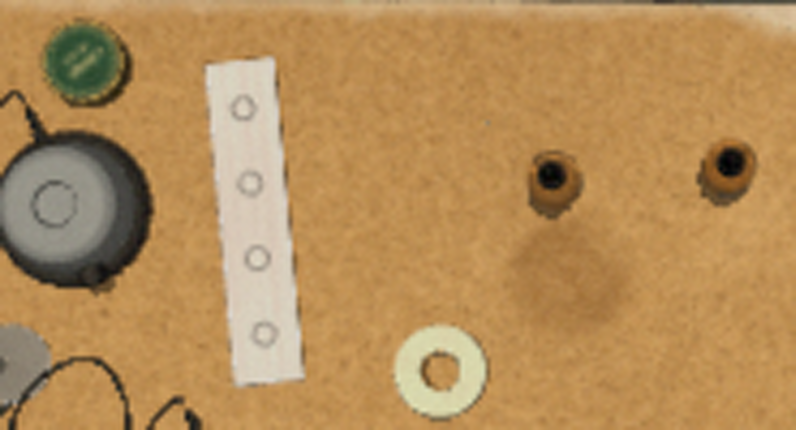

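View pics/wrist0.png

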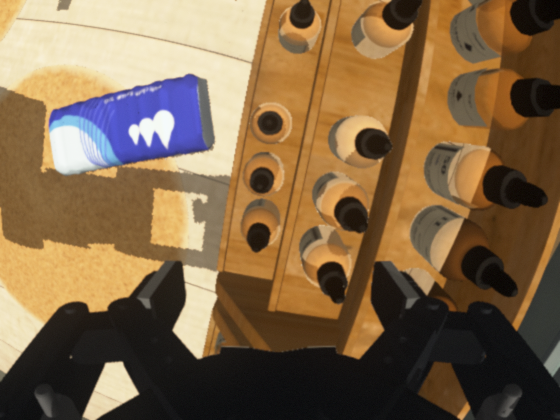

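```bash
cat > fit.py <<'E'
from h import *
from scipy.optimize import least_squares
c=cam('top')
f=lambda u,v:np.array([335+(u+.5)/5-.5,155+(v+.5)/5-.5])
g=lambda u,v:np.array([135+(u+.5)/4.3-.5,160+(v+.5)/4.3-.5])
obs=[f(68,88),f(505,57),f(532,270),f(82,305),f(297,357),f(337,356)]
def pts(p):
    x,y,yaw,a=p;o=[]
    for r,yy,h in[(0,.126,.0045),(0,-.126,.0045),(.12,-.126,.0045),(.12,.126,.0045),(.158,.012,.0035),(.158,-.012,.0035)]:
        X=np.array([.068-r*np.cos(a)+h*np.sin(a),yy,.1245+r*np.sin(a)+h*np.cos(a)])
        o.append(R.from_euler('z',yaw).apply(X)+[x,y,0])
    return o
for fixa in(None,0.):
    fun=lambda p:np.ravel([w2px('top',X,c)-o for X,o in zip(pts([*p[:3],p[3] if fixa is None else fixa]),obs)])
    s=least_squares(fun,[.45,-.2,.0,.1]);print('crate x,y,yaw,lid',np.round(s.x,4),'rms',np.sqrt(np.mean(s.fun**2)),np.round(s.fun,1))
for n,u in [('b_l',g(551,174)),('b_r',g(732,162))]: print(n,px2w('top',u,.102,c))
for n,u in [('roll',g(441,372)),('tin',g(86,62))]: print(n,px2w('top',u,.026,c))
S=[px2w('top',g(*u),.003,c) for u in[(206,66),(272,58),(303,379),(235,385)]]
print('slat',np.round(S,4),np.mean(S,0)); e=(S[0]+S[1]-S[2]-S[3])/2;print('len',np.linalg.norm(e),'yaw',np.arctan2(e[1],e[0]))
E
python3 fit.py
```

```text
crate x,y,yaw,lid [ 0.4556 -0.2323  0.0866  0.0384] rms 0.5319180421506754 [-0.6  1.   0.7  0.4  0.1 -0.1  0.5 -0.3 -0.7 -0.3 -0.1 -0.7]
crate x,y,yaw,lid [ 0.456  -0.233   0.0892  0.1   ] rms 0.5591097865534862 [-0.4  1.   0.9  0.3 -0.1 -0.2  0.6 -0.1 -0.8 -0.2 -0.3 -0.7]
b_l [0.43592284 0.13926637 0.102     ]
b_r [0.44524962 0.0184506  0.102     ]
roll [0.30267611 0.21742552 0.026     ]
tin [0.51828412 0.47216908 0.026     ]
slat [[0.5194 0.392  0.003 ]
 [0.5257 0.3448 0.003 ]
 [0.2965 0.3174 0.003 ]
 [0.2917 0.3655 0.003 ]] [0.40832081 0.35492036 0.003     ]
len 0.23004556373959673 yaw 0.11738897276148937
```

```bash
cat >> h.py <<'E'
CR=np.array([.4558,-.2327]);CY=.088
def cw(x,y): c,s=np.cos(CY),np.sin(CY);return CR+[c*x-s*y,s*x+c*y]
def go(x,y,z,psi):
    s=st();r=R.from_quat(s['tool_rot'])
    T=R.from_euler('zx',[psi,np.pi])
    w=np.degrees((r.inv()*T).as_rotvec());d=T.inv().apply(np.array([x,y,z])-s['tcp_pos'])*100
    print('turn first wx,wy,wz',np.round(w,2),' then cm',np.round(d,2))
E
python3 - <<'E'
from h import *
p=cw(-.078,0);go(*p,.26,CY)
E
```

```text
t 0.15 tcp [ 0.2035 -0.5905  0.3031] F [ 0.8  0.2 -0.4] gap 1.003 g 0.0 x [0.945 0.326 0.   ] z [-0.     0.002 -1.   ] q [-1.42  0.53  1.43 -0.    1.18 -0.18]
turn first wx,wy,wz [-0.1   0.   24.05]  then cm [ 14.3  -36.49   4.31]
```

```bash
sed -i "s/'zx'/'ZX'/" h.py
python3 - <<'E'
from h import *
p=cw(-.078,0);go(*p,.26,CY)
E
python3 -m inch '[{"wz":7},{"wz":7},{"dx":3.4,"dy":-5.55},{"dx":3.4,"dy":-5.55},{"dx":3.4,"dy":-5.55},{"dx":3.4,"dy":-5.55},{"dx":3.4,"dy":-5.55},{"dx":3.4,"dy":-5.55},{"dz":2},{"dz":2}]' 0.65 30
python3 - <<'E'
from h import *
p=cw(-.078,0);go(*p,.184,CY)
im=eyes.snapshot('wrist');cv2.imwrite('pics/w1.png',im[:,:,::-1])
c=cam('wrist')
for l in (0,.1,.2):
  for yy in(.012,-.012):print(l,w2px('wrist',[*cw(.068-.158*np.cos(l),yy),.1245+.158*np.sin(l)],c))
E
```

```text
t 0.15 tcp [ 0.2035 -0.5905  0.3031] F [ 0.8  0.2 -0.4] gap 1.003 g 0.0 x [0.945 0.326 0.   ] z [-0.     0.002 -1.   ] q [-1.42  0.53  1.43 -0.    1.18 -0.18]
turn first wx,wy,wz [-0.1  -0.   13.97]  then cm [ 20.47 -33.42   4.31]
t 0.15 tcp [ 0.2035 -0.5905  0.3031] F [ 0.8  0.2 -0.4] gap 1.003 g 0.0 x [0.945 0.326 0.   ] z [-0.     0.002 -1.   ] q [-1.42  0.53  1.43 -0.    1.18 -0.18]
turn first wx,wy,wz [-0.1  -0.   13.97]  then cm [ 20.47 -33.42  11.91]
0 [  6.84160139 -32.61145284]
0 [ 20.47666204 -35.31107656]
0.1 [ -2.04269469 -37.55787195]
0.1 [ 11.57203985 -40.69901906]
0.2 [-10.69032961 -43.94573111]
0.2 [  2.89435407 -47.59704496]invalid input at $[0]: expected keys dx, dy, dz, wx, wy, wz
```

View pics/w1.png

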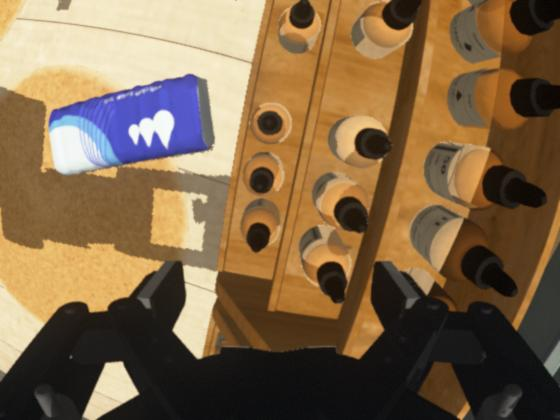

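The move was refused because every row needs all six keys. The picture is unchanged: rack bottles at right, a pouch at (130,120).

```bash

python3 -m inch '[{"dx":0,"dy":0,"dz":0,"wx":0,"wy":0,"wz":7},{"dx":0,"dy":0,"dz":0,"wx":0,"wy":0,"wz":7},{"dx":3.4,"dy":-5.0,"dz":0,"wx":0,"wy":0,"wz":0},{"dx":3.4,"dy":-5.0,"dz":0,"wx":0,"wy":0,"wz":0},{"dx":3.4,"dy":-5.0,"dz":0,"wx":0,"wy":0,"wz":0},{"dx":3.4,"dy":-5.0,"dz":0,"wx":0,"wy":0,"wz":0},{"dx":3.4,"dy":-5.0,"dz":0,"wx":0,"wy":0,"wz":0},{"dx":3.4,"dy":-5.0,"dz":0,"wx":0,"wy":0,"wz":0},{"dx":0,"dy":-3.4,"dz":2,"wx":0,"wy":0,"wz":0},{"dx":0,"dy":0,"dz":2,"wx":0,"wy":0,"wz":0}]' 0.65 30
python3 - <<'E'
from h import *
p=cw(-.078,0);go(*p,.184,CY)
im=eyes.snapshot('wrist');cv2.imwrite('pics/w1.png',im[:,:,::-1])
c=cam('wrist')
for l in (0,.1,.2):
  for yy in(.012,-.012):print(l,w2px('wrist',[*cw(.068-.158*np.cos(l),yy),.1245+.158*np.sin(l)],c))
E
```

```text
t: 1.45
tcp_pos: [0.3772, -0.2371, 0.2636]
tool_rot: [0.999, 0.046, -0.0, -0.001]
force: [0.5, -0.0, 0.1]
finger_gap: 0.649
gripper_force: 0.0
t 1.45 tcp [ 0.3772 -0.2371  0.2636] F [ 0.5 -0.   0.1] gap 0.649 g 0.0 x [ 0.996  0.091 -0.001] z [-0.001  0.001 -1.   ] q [-0.81  0.35  1.91  0.    0.88  0.67]
turn first wx,wy,wz [-0.08  0.05  0.19]  then cm [0.06 0.25 7.96]
0 [264.74579067 243.08032785]
0 [300.29974969 243.17064198]
0.1 [263.69154137 250.6853464 ]
0.1 [301.87525826 250.77360258]
0.2 [262.45032743 256.90270293]
0.2 [303.75228307 256.98842917]
```

View pics/w1.png

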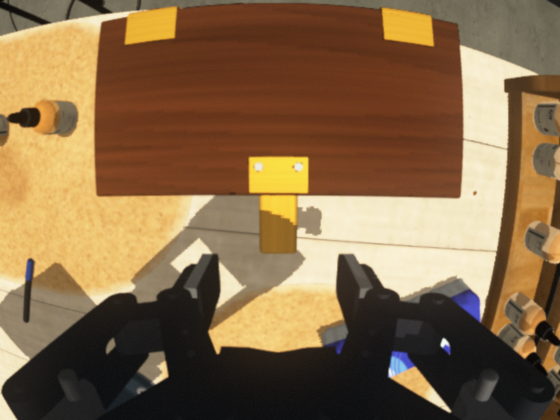

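The tab end is at (260..297, 252), lid front corners at (97,195), (462,197), and far-right corner at (459,22). I'll refit jointly.

```bash
cat >> fit.py <<'E'
print('---')
cwr=cam('wrist');P=[(1,(459,22)),(2,(462,197)),(3,(97,195)),(4,(260,252)),(5,(297,252))]
def fun(p):
    q=pts(p);a=[w2px('top',X,c)-o for X,o in zip(q,obs)]
    return np.ravel(a+[(w2px('wrist',q[i],cwr)-o)/3 for i,o in P])
s=least_squares(fun,[.45,-.2,.0,.1]);print(np.round(s.x,4),np.round(s.fun,1))
fw=lambda p:np.ravel([(w2px('wrist',pts(p)[i],cwr)-o) for i,o in P])
s=least_squares(fw,[.45,-.2,.0,.1]);print(np.round(s.x,4),np.round(s.fun,1))
E
python3 fit.py | sed -n '/---/,$p'
```

```text
---
[ 0.4545 -0.2306  0.0895  0.06  ] [-1.2  1.4  0.1  0.6 -0.2 -0.   0.1  0.1 -0.9 -0.  -0.3 -0.5  1.2  0.8
  0.6 -0.7 -0.7 -0.3  0.2 -0.3  0.4 -0.3]
[ 0.4535 -0.2294  0.0964  0.0467] [ 1.4  2.2 -0.4 -2.4 -1.6  1.5 -0.1 -0.4  0.1 -0.6]
```

```bash
sed -i 's/^CR=.*/CR=np.array([.4545,-.2303]);CY=.090/' h.py
python3 -m inch '[{"dx":0,"dy":0,"dz":2.5,"wx":0,"wy":0,"wz":0},{"dx":0,"dy":0,"dz":2.5,"wx":0,"wy":0,"wz":0},{"dx":0,"dy":0,"dz":2.6,"wx":0,"wy":0,"wz":0}]' 0.65 30 | tail -3
python3 -m inch '[{"dx":0,"dy":0,"dz":0,"wx":0,"wy":0,"wz":0},{"dx":0,"dy":0,"dz":0,"wx":0,"wy":0,"wz":0},{"dx":0,"dy":0,"dz":0,"wx":0,"wy":0,"wz":0},{"dx":0,"dy":0,"dz":0,"wx":0,"wy":0,"wz":0},{"dx":0,"dy":0,"dz":0,"wx":0,"wy":0,"wz":0},{"dx":0,"dy":0,"dz":0,"wx":0,"wy":0,"wz":0}]' 0 20
python3 - <<'E'
import numpy as np
# arc increments, r=.146 from 0.06 to 1.86 in 12 deg-ish steps
a=np.linspace(.06,1.9,21);x=-14.6*np.cos(a);z=14.6*np.sin(a)
for i in range(20):print(round(a[i+1],2),'dx %.2f dz %.2f'%(x[i+1]-x[i],-(z[i+1]-z[i])))
E
```

```text
force: [-0.1, 0.1, 0.4]
finger_gap: 0.654
gripper_force: 0.0
t: 2.62
tcp_pos: [0.3771, -0.2374, 0.1884]
tool_rot: [0.999, 0.042, -0.0, -0.003]
force: [4.0, 10.0, -2.1]
finger_gap: 0.278
gripper_force: 23.3
0.15 dx 0.14 dz -1.34
0.24 dx 0.26 dz -1.32
0.34 dx 0.38 dz -1.29
0.43 dx 0.50 dz -1.25
0.52 dx 0.61 dz -1.19
0.61 dx 0.72 dz -1.13
0.7 dx 0.82 dz -1.06
0.8 dx 0.92 dz -0.98
0.89 dx 1.00 dz -0.89
0.98 dx 1.08 dz -0.80
1.07 dx 1.15 dz -0.70
1.16 dx 1.21 dz -0.59
1.26 dx 1.26 dz -0.47
1.35 dx 1.29 dz -0.36
1.44 dx 1.32 dz -0.24
1.53 dx 1.34 dz -0.11
1.62 dx 1.34 dz 0.01
1.72 dx 1.34 dz 0.13
1.81 dx 1.32 dz 0.26
1.9 dx 1.29 dz 0.38
```

```bash

python3 -m inch '[{"dx":0,"dy":-0.1,"dz":0,"wx":0,"wy":0,"wz":0},{"dx":0.14,"dy":-0.1,"dz":-1.34,"wx":0,"wy":0,"wz":0},{"dx":0.26,"dy":0,"dz":-1.32,"wx":0,"wy":0,"wz":0},{"dx":0.38,"dy":0,"dz":-1.29,"wx":0,"wy":0,"wz":0},{"dx":0.5,"dy":0,"dz":-1.25,"wx":0,"wy":0,"wz":0},{"dx":0.61,"dy":0,"dz":-1.19,"wx":0,"wy":0,"wz":0},{"dx":0.72,"dy":0,"dz":-1.13,"wx":0,"wy":0,"wz":0}]'
python3 -m inch '[{"dx":0,"dy":0,"dz":0,"wx":0,"wy":0,"wz":0}]'
```

```text
t: 3.5
tcp_pos: [0.4033, -0.2348, 0.264]
tool_rot: [0.999, 0.043, -0.0, -0.001]
force: [3.6, 2.5, -7.3]
finger_gap: 0.274
gripper_force: 23.4
t: 3.62
tcp_pos: [0.4036, -0.2347, 0.2645]
tool_rot: [0.999, 0.044, 0.001, -0.001]
force: [1.4, 4.5, -0.4]
finger_gap: 0.278
gripper_force: 24.1
```

Tracking well; continue.

```bash

python3 -m inch '[{"dx":0.82,"dy":0,"dz":-1.06,"wx":0,"wy":0,"wz":0},{"dx":0.92,"dy":0,"dz":-0.98,"wx":0,"wy":0,"wz":0},{"dx":1.0,"dy":0,"dz":-0.89,"wx":0,"wy":0,"wz":0},{"dx":1.08,"dy":0,"dz":-0.8,"wx":0,"wy":0,"wz":0},{"dx":1.15,"dy":0,"dz":-0.7,"wx":0,"wy":0,"wz":0},{"dx":1.21,"dy":0,"dz":-0.59,"wx":0,"wy":0,"wz":0},{"dx":1.26,"dy":0,"dz":-0.47,"wx":0,"wy":0,"wz":0}]'
python3 -m inch '[{"dx":1.29,"dy":0,"dz":-0.36,"wx":0,"wy":0,"wz":0},{"dx":1.32,"dy":0,"dz":-0.24,"wx":0,"wy":0,"wz":0},{"dx":1.34,"dy":0,"dz":-0.11,"wx":0,"wy":0,"wz":0},{"dx":1.34,"dy":0,"dz":0.01,"wx":0,"wy":0,"wz":0},{"dx":1.34,"dy":0,"dz":0.13,"wx":0,"wy":0,"wz":0},{"dx":1.32,"dy":0,"dz":0.26,"wx":0,"wy":0,"wz":0},{"dx":0.6,"dy":0,"dz":0.16,"wx":0,"wy":0,"wz":0},{"dx":0,"dy":0,"dz":0,"wx":0,"wy":0,"wz":0}]'
```

```text
t: 4.5
tcp_pos: [0.4772, -0.2285, 0.3182]
tool_rot: [0.999, 0.044, -0.002, -0.001]
force: [-2.9, 4.3, -5.2]
finger_gap: 0.273
gripper_force: 23.1
t: 5.5
tcp_pos: [0.5634, -0.221, 0.3201]
tool_rot: [0.999, 0.044, -0.0, -0.001]
force: [-0.8, 5.4, -1.8]
finger_gap: 0.276
gripper_force: 23.6
```

```bash

python3 -m inch '[{"dx":0,"dy":0,"dz":0,"wx":0,"wy":0,"wz":0},{"dx":0,"dy":0,"dz":0,"wx":0,"wy":0,"wz":0},{"dx":0,"dy":0,"dz":-1.5,"wx":0,"wy":0,"wz":0},{"dx":0,"dy":0,"dz":-3,"wx":0,"wy":0,"wz":0},{"dx":0,"dy":0,"dz":-3,"wx":0,"wy":0,"wz":0},{"dx":-4,"dy":0,"dz":-1,"wx":0,"wy":0,"wz":0},{"dx":-4,"dy":-5,"dz":0,"wx":0,"wy":0,"wz":0},{"dx":-4,"dy":-5,"dz":0,"wx":0,"wy":0,"wz":0},{"dx":0,"dy":-5,"dz":0,"wx":0,"wy":0,"wz":0},{"dx":0,"dy":-5,"dz":0,"wx":0,"wy":0,"wz":0}]' 0.5
python3 -m inch '[{"dx":0,"dy":0,"dz":0,"wx":0,"wy":0,"wz":-10},{"dx":0,"dy":0,"dz":0,"wx":0,"wy":0,"wz":-10},{"dx":0,"dy":0,"dz":0,"wx":0,"wy":0,"wz":-10},{"dx":0,"dy":0,"dz":0,"wx":0,"wy":0,"wz":-10},{"dx":0,"dy":0,"dz":0,"wx":0,"wy":0,"wz":-10},{"dx":0,"dy":0,"dz":0,"wx":0,"wy":0,"wz":-10},{"dx":0,"dy":0,"dz":0,"wx":0,"wy":0,"wz":-10},{"dx":0,"dy":0,"dz":0,"wx":0,"wy":0,"wz":-10},{"dx":0,"dy":0,"dz":0,"wx":0,"wy":0,"wz":-10},{"dx":0,"dy":0,"dz":0,"wx":0,"wy":0,"wz":0}]'
python3 - <<'E'
from h import *
im=eyes.snapshot('wrist');c=cam('wrist')
t=eyes.snapshot('top')
cv2.imwrite('pics/v2.png',np.vstack([im[:,:,::-1],t[130:310,:,::-1]]))
for b in([.4359,.1393,.102],[.4452,.0185,.102]):print(w2px('wrist',b,c))
go(.4452,.0185,.2,CY+np.pi/2)
E
```

```text
t: 6.75
tcp_pos: [0.4276, -0.0348, 0.4063]
tool_rot: [0.999, 0.043, 0.002, 0.001]
force: [0.8, 0.5, 0.6]
finger_gap: 0.498
gripper_force: 0.0
t: 8.0
tcp_pos: [0.4283, -0.0359, 0.4058]
tool_rot: [0.676, 0.737, 0.0, 0.001]
force: [-1.0, 0.5, -0.8]
finger_gap: 0.499
gripper_force: 0.0
[296.94876543  36.44916885]
[296.07965478 139.70182042]
t 8.10 tcp [ 0.4281 -0.0358  0.4054] F [-0.6  0.1  0.4] gap 0.506 g 0.0 x [-0.084  0.996 -0.001] z [ 0.002 -0.001 -1.   ] q [-0.34  0.13  1.75 -0.    1.26 -0.43]
turn first wx,wy,wz [ 0.1   0.05 -0.31]  then cm [ 5.25  2.19 20.54]
```

View pics/v2.png

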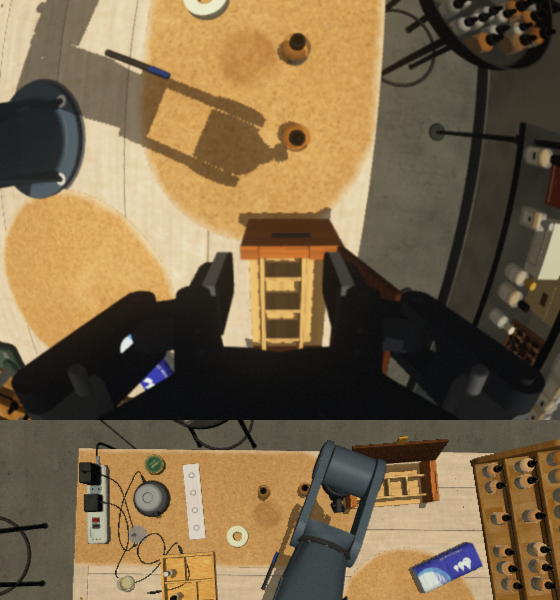

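Two bottles only: bulbs at about (298,41) and (297,137), near predictions; the crate is open with all four cells empty. I'll approach the nearer bottle and refine from there.

```bash

python3 -m inch '[{"dx":2.6,"dy":1.1,"dz":4,"wx":0,"wy":0,"wz":0},{"dx":2.6,"dy":1.1,"dz":4,"wx":0,"wy":0,"wz":0},{"dx":0,"dy":0,"dz":4,"wx":0,"wy":0,"wz":0},{"dx":0,"dy":0,"dz":4,"wx":0,"wy":0,"wz":0},{"dx":0,"dy":0,"dz":1,"wx":0,"wy":0,"wz":0},{"dx":0,"dy":0,"dz":0,"wx":0,"wy":0,"wz":0}]' 0.6 | head -2
cat > bulb.py <<'E'
from h import *
import sys
b=np.array([float(v) for v in sys.argv[1:3]]+[.098])
c=cam('wrist');im=eyes.snapshot('wrist');u=w2px('wrist',b,c);print('pred',u)
x,y=u.astype(int);k=30;y0=max(y-k,0);cr=im[y0:y+k,x-k:x+k].max(2)<60
n,l,s,ce=cv2.connectedComponentsWithStats(cr.astype(np.uint8))
for i in range(1,n):
    if s[i,4]>40:
        q=ce[i]+[x-k,y0];print(s[i],q,px2w('wrist',q,.09,c),px2w('wrist',q,.1,c))
cv2.imwrite('pics/b_%s.png'%sys.argv[3],im[:,:,::-1])
E
python3 bulb.py .4452 .0185 1; python3 -c "
from h import *;st()"
```

```text
t: 8.85
tcp_pos: [0.4456, 0.018, 0.2347]
pred [277.04956634 229.05461877]
[ 22   2  25  31 613] [281.045677   215.70146819] [0.44729303 0.02568392 0.09      ] [0.44695009 0.02843994 0.1       ]
t 8.90 tcp [0.4461 0.0179 0.2354] F [-0.1  0.5  0.7] gap 0.601 g 0.0 x [-0.087  0.996 -0.001] z [ 0.002 -0.    -1.   ] q [-0.21  0.4   1.94 -0.    0.8  -0.3 ]
```

View pics/b_1.png

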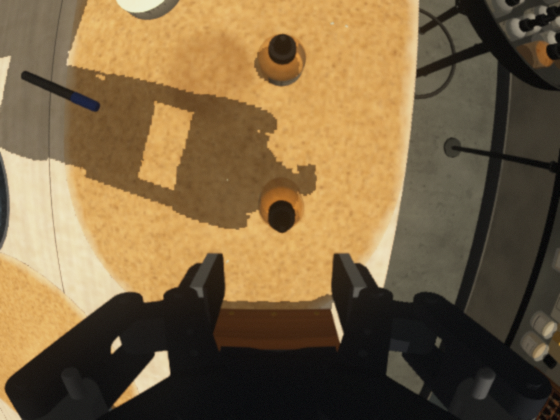

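```bash
cat > bfit.py <<'E'
from h import *
from scipy.optimize import least_squares
def sil(x,y,c):
    t=np.linspace(0,6.283,60);P=[]
    for z,r in((.067,.01),(.08,.01),(.095,.009),(.102,.006)):
        P+=[w2px('wrist',[x+r*np.cos(a),y+r*np.sin(a),z],c) for a in t]
    P=np.array(P);return np.r_[P.min(0),P.max(0)]
def fit(b,box,c):
    s=least_squares(lambda p:sil(*p,c)-box,b,x_scale=.01,diff_step=1e-3);return s.x,s.fun
E
python3 - <<'E'
from bfit import *
c=cam('wrist')
print(fit([.445,.02],np.array([269,201,294,232]),c))
# second bottle from saved picture
im=cv2.imread('pics/b_1.png');cr=im[20:75,255:310].max(2)<60
n,l,s,ce=cv2.connectedComponentsWithStats(cr.astype(np.uint8));
for v in s[1:]:
    if v[4]>60:
        box=np.array([255+v[0],20+v[1],255+v[0]+v[2],20+v[1]+v[3]]);print(v,fit([.436,.139],box,c))
E
```

```text
(array([0.44875216, 0.0224821 ]), array([-1.46284386, -2.69642751,  1.46949361,  2.565341  ]))
[ 14  15  26  29 577] (array([0.43881513, 0.1388569 ]), array([-1.69054497, -3.14475592,  1.69919701,  3.36881171]))
```

```bash

python3 -m inch '[{"dx":0.4,"dy":0.2,"dz":2.2,"wx":0,"wy":0,"wz":0},{"dx":0,"dy":0,"dz":2.2,"wx":0,"wy":0,"wz":0},{"dx":0,"dy":0,"dz":2.2,"wx":0,"wy":0,"wz":0},{"dx":0,"dy":0,"dz":2.3,"wx":0,"wy":0,"wz":0},{"dx":0,"dy":0,"dz":0,"wx":0,"wy":0,"wz":0}]' 0.6 25 | sed -n '2p;4p'
python3 -m inch '[{"dx":0,"dy":0,"dz":0,"wx":0,"wy":0,"wz":0},{"dx":0,"dy":0,"dz":0,"wx":0,"wy":0,"wz":0},{"dx":0,"dy":0,"dz":0,"wx":0,"wy":0,"wz":0},{"dx":0,"dy":0,"dz":0,"wx":0,"wy":0,"wz":0},{"dx":0,"dy":0,"dz":0,"wx":0,"wy":0,"wz":0},{"dx":0,"dy":0,"dz":0,"wx":0,"wy":0,"wz":0}]' 0 25
python3 -m inch '[{"dx":0,"dy":0,"dz":-1,"wx":0,"wy":0,"wz":0},{"dx":0,"dy":0,"dz":-2,"wx":0,"wy":0,"wz":0},{"dx":0,"dy":0,"dz":-3,"wx":0,"wy":0,"wz":0},{"dx":0,"dy":0,"dz":-4,"wx":0,"wy":0,"wz":0},{"dx":0,"dy":0,"dz":-4,"wx":0,"wy":0,"wz":0},{"dx":0,"dy":0,"dz":-3,"wx":0,"wy":0,"wz":0},{"dx":0,"dy":0,"dz":0,"wx":0,"wy":0,"wz":0}]' 
python3 -c "
from h import *
go(*cw(0,-.027),.26,CY+np.pi/2)"
```

```text
tcp_pos: [0.4475, 0.0221, 0.1458]
force: [0.5, -0.3, 0.6]
t: 10.28
tcp_pos: [0.4477, 0.0222, 0.1469]
tool_rot: [0.676, 0.737, 0.001, 0.001]
force: [-0.6, 1.3, 6.1]
finger_gap: 0.205
gripper_force: 24.4
t: 11.15
tcp_pos: [0.4477, 0.0222, 0.3182]
tool_rot: [0.675, 0.737, 0.002, 0.003]
force: [-1.5, 0.0, -0.3]
finger_gap: 0.2
gripper_force: 24.4
t 11.15 tcp [0.4477 0.0222 0.3182] F [-1.5  0.  -0.3] gap 0.200 g 24.4 x [-0.087  0.996 -0.002] z [ 0.006 -0.001 -1.   ] q [-0.2   0.27  1.84  0.    1.03 -0.29]
turn first wx,wy,wz [ 0.36  0.11 -0.14]  then cm [-27.91  -1.6    5.82]
```

```bash

python3 -m inch '[{"dx":-2,"dy":-0.2,"dz":0,"wx":0,"wy":0,"wz":0},{"dx":-4,"dy":-0.3,"dz":0,"wx":0,"wy":0,"wz":0},{"dx":-4,"dy":-0.3,"dz":0,"wx":0,"wy":0,"wz":0},{"dx":-4,"dy":-0.3,"dz":0,"wx":0,"wy":0,"wz":0},{"dx":-4,"dy":-0.3,"dz":0,"wx":0,"wy":0,"wz":0},{"dx":-4,"dy":-0.2,"dz":0,"wx":0,"wy":0,"wz":0},{"dx":-4,"dy":0,"dz":0,"wx":0,"wy":0,"wz":0},{"dx":-1.9,"dy":0,"dz":0,"wx":0,"wy":0,"wz":0},{"dx":0,"dy":0,"dz":0,"wx":0,"wy":0,"wz":0},{"dx":0,"dy":0,"dz":0,"wx":0,"wy":0,"wz":0}]'
python3 - <<'E'
from h import *
go(*cw(0,-.027),.157,CY+np.pi/2)
im=eyes.snapshot('wrist');c=cam('wrist');a=im.copy()
# project crate outline: rails outer corners & cell walls
for x,y,z in [(xx,yy,zz) for zz,xx,yy in [(.066,-.032,.108),(.066,.032,.108),(.119,-.052,.126),(.119,.072,.126)]]+[(sx*.026,yy,.063) for sx in(-1,1) for yy in(0,.054)]:
    u=w2px('wrist',[*cw(x,y),z],c);cv2.drawMarker(a,tuple(int(v) for v in np.round(u)),(255,0,255),0,8)
cv2.imwrite('pics/c1.png',a[:,:,::-1])
E
```

```text
t: 12.4
tcp_pos: [0.4548, -0.2553, 0.315]
tool_rot: [0.675, 0.738, 0.0, -0.001]
force: [0.5, 0.5, -1.7]
finger_gap: 0.207
gripper_force: 24.5
t 12.40 tcp [ 0.4548 -0.2553  0.315 ] F [ 0.5  0.5 -1.7] gap 0.207 g 24.5 x [-0.088  0.996  0.002] z [-0.002  0.002 -1.   ] q [-0.73  0.38  1.68  0.    1.09 -0.81]
turn first wx,wy,wz [-0.08 -0.13 -0.1 ]  then cm [-0.2  0.2 15.8]
```

View pics/c1.png

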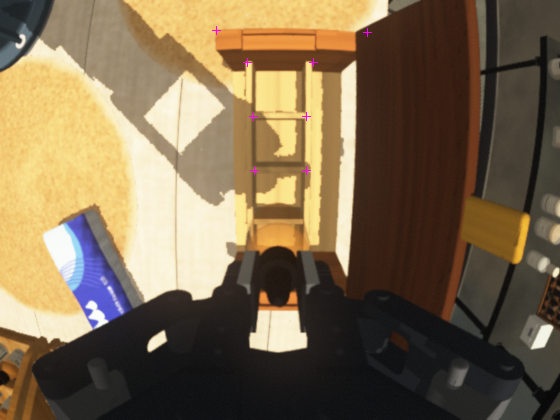

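The projected marks agree with the crate: rail edges match, and the cell walls sit about 2–3 mm further toward +y. I'll stay 2 mm toward +y and lower.

```bash

python3 -m inch '[{"dx":0,"dy":0.2,"dz":3,"wx":0,"wy":0,"wz":0},{"dx":0,"dy":0,"dz":3,"wx":0,"wy":0,"wz":0},{"dx":0,"dy":0,"dz":2,"wx":0,"wy":0,"wz":0},{"dx":0,"dy":0,"dz":2,"wx":0,"wy":0,"wz":0},{"dx":0,"dy":0,"dz":1,"wx":0,"wy":0,"wz":0},{"dx":0,"dy":0,"dz":0,"wx":0,"wy":0,"wz":0}]'
python3 -m inch '[{"dx":0,"dy":0,"dz":1,"wx":0,"wy":0,"wz":0},{"dx":0,"dy":0,"dz":1,"wx":0,"wy":0,"wz":0},{"dx":0,"dy":0,"dz":1,"wx":0,"wy":0,"wz":0},{"dx":0,"dy":0,"dz":1,"wx":0,"wy":0,"wz":0},{"dx":0,"dy":0,"dz":0.4,"wx":0,"wy":0,"wz":0},{"dx":0,"dy":0,"dz":0,"wx":0,"wy":0,"wz":0}]'
```

```text
t: 13.2
tcp_pos: [0.4572, -0.2559, 0.2052]
tool_rot: [0.675, 0.738, 0.0, -0.001]
force: [-0.3, 0.5, -1.1]
finger_gap: 0.203
gripper_force: 24.5
t: 13.95
tcp_pos: [0.4572, -0.2568, 0.1611]
tool_rot: [0.676, 0.737, -0.0, -0.0]
force: [0.1, 0.2, -0.1]
finger_gap: 0.206
gripper_force: 24.5
```

```bash

python3 -m inch '[{"dx":0,"dy":0,"dz":0.2,"wx":0,"wy":0,"wz":0},{"dx":0,"dy":0,"dz":0.2,"wx":0,"wy":0,"wz":0},{"dx":0,"dy":0,"dz":0,"wx":0,"wy":0,"wz":0}]' | sed -n '2p;4p'
python3 -m inch '[{"dx":0,"dy":0,"dz":0,"wx":0,"wy":0,"wz":0},{"dx":0,"dy":0,"dz":0,"wx":0,"wy":0,"wz":0},{"dx":0,"dy":0,"dz":-2,"wx":0,"wy":0,"wz":0},{"dx":0,"dy":0,"dz":-3,"wx":0,"wy":0,"wz":0},{"dx":0,"dy":0,"dz":-5,"wx":0,"wy":0,"wz":0},{"dx":0,"dy":0,"dz":-4,"wx":0,"wy":0,"wz":0}]' 0.5 | sed -n '2p;4p'
python3 - <<'E'
from h import *
go(.4380,.139,.26,CY+np.pi/2)
E
```

```text
tcp_pos: [0.4573, -0.2568, 0.1575]
force: [-0.3, -1.4, -0.4]
tcp_pos: [0.4574, -0.2569, 0.2993]
force: [1.1, 0.5, -0.0]
t 15.07 tcp [ 0.4574 -0.2569  0.2993] F [ 1.1  0.5 -0. ] gap 0.503 g 0.0 x [-0.087  0.996 -0.001] z [ 0.001 -0.001 -1.   ] q [-0.72  0.4   1.69  0.    1.05 -0.81]
turn first wx,wy,wz [ 0.05  0.05 -0.15]  then cm [39.6   1.63  3.93]
```

```bash

python3 -m inch '[{"dx":4,"dy":0,"dz":0,"wx":0,"wy":0,"wz":0},{"dx":5,"dy":0.2,"dz":0,"wx":0,"wy":0,"wz":0},{"dx":5,"dy":0.2,"dz":0,"wx":0,"wy":0,"wz":0},{"dx":5,"dy":0.2,"dz":0,"wx":0,"wy":0,"wz":0},{"dx":5,"dy":0.2,"dz":0,"wx":0,"wy":0,"wz":0},{"dx":5,"dy":0.2,"dz":0,"wx":0,"wy":0,"wz":0},{"dx":5,"dy":0.2,"dz":0,"wx":0,"wy":0,"wz":0},{"dx":4.6,"dy":0.2,"dz":0,"wx":0,"wy":0,"wz":0},{"dx":1,"dy":0.2,"dz":3,"wx":0,"wy":0,"wz":0},{"dx":0,"dy":0,"dz":3,"wx":0,"wy":0,"wz":0}]' 0.6 | sed -n '2p'
python3 -m inch '[{"dx":0,"dy":0,"dz":0,"wx":0,"wy":0,"wz":0}]' >/dev/null
python3 - <<'E'
from bfit import *
c=cam('wrist');im=eyes.snapshot('wrist')
x,y=w2px('wrist',[.438,.139,.09],c).astype(int);k=35
cr=im[y-k:y+k,x-k:x+k].max(2)<60
n,l,s,ce=cv2.connectedComponentsWithStats(cr.astype(np.uint8))
for v in s[1:]:
    if v[4]>60:
        b=np.array([x-k+v[0],y-k+v[1],x-k+v[0]+v[2],y-k+v[1]+v[3]]);print(v,fit([.438,.139],b,c))
go(.438,.139,.146,CY+np.pi/2)
E
```

```text
tcp_pos: [0.4388, 0.1404, 0.2374]
[ 24   8  25  30 585] (array([0.43796943, 0.14540587]), array([-1.45217229, -3.06471176,  1.45360412,  2.90370108]))
t 16.50 tcp [0.4383 0.1391 0.2372] F [-0.5  0.5  0.7] gap 0.604 g 0.0 x [-0.087  0.996  0.   ] z [-0.002 -0.    -1.   ] q [ 0.06  0.42  1.9  -0.    0.82 -0.02]
turn first wx,wy,wz [-0.12 -0.   -0.14]  then cm [-0.   -0.03  9.12]
```

```bash

python3 -m inch '[{"dx":0.3,"dy":0,"dz":2.2,"wx":0,"wy":0,"wz":0},{"dx":0,"dy":0,"dz":2.2,"wx":0,"wy":0,"wz":0},{"dx":0,"dy":0,"dz":2.2,"wx":0,"wy":0,"wz":0},{"dx":0,"dy":0,"dz":2.4,"wx":0,"wy":0,"wz":0},{"dx":0,"dy":0,"dz":0,"wx":0,"wy":0,"wz":0}]' 0.6 25 | sed -n '2p;4p'
python3 -m inch '[{"dx":0,"dy":0,"dz":0,"wx":0,"wy":0,"wz":0},{"dx":0,"dy":0,"dz":0,"wx":0,"wy":0,"wz":0},{"dx":0,"dy":0,"dz":0,"wx":0,"wy":0,"wz":0},{"dx":0,"dy":0,"dz":0,"wx":0,"wy":0,"wz":0},{"dx":0,"dy":0,"dz":0,"wx":0,"wy":0,"wz":0},{"dx":0,"dy":0,"dz":0,"wx":0,"wy":0,"wz":0}]' 0 25
python3 -m inch '[{"dx":0,"dy":0,"dz":-1,"wx":0,"wy":0,"wz":0},{"dx":0,"dy":0,"dz":-2,"wx":0,"wy":0,"wz":0},{"dx":0,"dy":0,"dz":-3,"wx":0,"wy":0,"wz":0},{"dx":0,"dy":0,"dz":-4,"wx":0,"wy":0,"wz":0},{"dx":0,"dy":0,"dz":-4,"wx":0,"wy":0,"wz":0},{"dx":0,"dy":0,"dz":-3,"wx":0,"wy":0,"wz":0},{"dx":0,"dy":0,"dz":0,"wx":0,"wy":0,"wz":0}]' | tail -2
python3 -c "
from h import *
go(*cw(0.001,.028),.26,CY+np.pi/2)"
```

```text
tcp_pos: [0.4387, 0.1417, 0.1476]
force: [-0.2, -0.3, -0.2]
t: 17.88
tcp_pos: [0.4388, 0.1421, 0.1487]
tool_rot: [0.675, 0.737, 0.001, 0.001]
force: [-0.4, 0.3, 7.3]
finger_gap: 0.199
gripper_force: 24.6
finger_gap: 0.198
gripper_force: 24.4
t 18.75 tcp [0.4394 0.1422 0.3202] F [-0.   1.2 -1. ] gap 0.198 g 24.4 x [-0.088  0.996 -0.   ] z [ 0.007  0.    -1.   ] q [ 0.07  0.28  1.81 -0.    1.04 -0.02]
turn first wx,wy,wz [ 0.38  0.01 -0.14]  then cm [-34.43  -1.74   6.02]
```

```bash

python3 -m inch '[{"dx":-2,"dy":-0.2,"dz":0,"wx":0,"wy":0,"wz":0},{"dx":-4.3,"dy":-0.2,"dz":0,"wx":0,"wy":0,"wz":0},{"dx":-5,"dy":-0.3,"dz":0,"wx":0,"wy":0,"wz":0},{"dx":-5,"dy":-0.3,"dz":0,"wx":0,"wy":0,"wz":0},{"dx":-5,"dy":-0.3,"dz":0,"wx":0,"wy":0,"wz":0},{"dx":-5,"dy":-0.2,"dz":0,"wx":0,"wy":0,"wz":0},{"dx":-5,"dy":-0.2,"dz":0,"wx":0,"wy":0,"wz":0},{"dx":-3.1,"dy":0,"dz":0,"wx":0,"wy":0,"wz":0},{"dx":0,"dy":0,"dz":1,"wx":0,"wy":0,"wz":0},{"dx":0,"dy":0,"dz":1,"wx":0,"wy":0,"wz":0}]' >/dev/null
python3 -m inch '[{"dx":0,"dy":0,"dz":0,"wx":0,"wy":0,"wz":0}]' >/dev/null
python3 -c "
from h import *
go(*cw(0.001,.028),.16,CY+np.pi/2)"
```

```text
t 20.12 tcp [ 0.4504 -0.2002  0.2959] F [ 1.3  0.6 -1.4] gap 0.200 g 24.4 x [-0.089  0.996  0.003] z [-0.004  0.003 -1.   ] q [-0.65  0.36  1.76  0.    1.02 -0.73]
turn first wx,wy,wz [-0.19 -0.19 -0.07]  then cm [-0.23  0.23 13.59]
```

```bash

python3 -m inch '[{"dx":-0.2,"dy":0.3,"dz":0,"wx":0,"wy":0,"wz":0},{"dx":0,"dy":0,"dz":2.6,"wx":0,"wy":0,"wz":0},{"dx":0,"dy":0,"dz":2,"wx":0,"wy":0,"wz":0},{"dx":0,"dy":0,"dz":2,"wx":0,"wy":0,"wz":0},{"dx":0,"dy":0,"dz":2,"wx":0,"wy":0,"wz":0},{"dx":0,"dy":0,"dz":0,"wx":0,"wy":0,"wz":0}]' | sed -n '2p;4p'
python3 -m inch '[{"dx":0,"dy":0,"dz":1,"wx":0,"wy":0,"wz":0},{"dx":0,"dy":0,"dz":1,"wx":0,"wy":0,"wz":0},{"dx":0,"dy":0,"dz":1,"wx":0,"wy":0,"wz":0},{"dx":0,"dy":0,"dz":1,"wx":0,"wy":0,"wz":0},{"dx":0,"dy":0,"dz":0.7,"wx":0,"wy":0,"wz":0},{"dx":0,"dy":0,"dz":0.2,"wx":0,"wy":0,"wz":0},{"dx":0,"dy":0,"dz":0,"wx":0,"wy":0,"wz":0}]' | sed -n '2p;4p'
```

```text
tcp_pos: [0.4545, -0.2031, 0.2108]
force: [0.4, -0.1, -0.9]
tcp_pos: [0.4547, -0.2039, 0.1624]
force: [0.8, 0.4, -0.8]
```

```bash

python3 -m inch '[{"dx":0,"dy":0,"dz":0.2,"wx":0,"wy":0,"wz":0},{"dx":0,"dy":0,"dz":0.1,"wx":0,"wy":0,"wz":0},{"dx":0,"dy":0,"dz":0,"wx":0,"wy":0,"wz":0}]' | sed -n '2p;4p'
python3 -m inch '[{"dx":0,"dy":0,"dz":0,"wx":0,"wy":0,"wz":0},{"dx":0,"dy":0,"dz":0,"wx":0,"wy":0,"wz":0},{"dx":0,"dy":0,"dz":-2,"wx":0,"wy":0,"wz":0},{"dx":0,"dy":0,"dz":-3,"wx":0,"wy":0,"wz":0},{"dx":0,"dy":0,"dz":-5,"wx":0,"wy":0,"wz":0},{"dx":0,"dy":0,"dz":-5,"wx":0,"wy":0,"wz":0},{"dx":5,"dy":0,"dz":0,"wx":0,"wy":0,"wz":0},{"dx":5,"dy":0,"dz":0,"wx":0,"wy":0,"wz":0},{"dx":5,"dy":0,"dz":0,"wx":0,"wy":0,"wz":0},{"dx":5,"dy":0,"dz":0,"wx":0,"wy":0,"wz":0}]' 0.5 | sed -n '2p;4p'
python3 -m inch '[{"dx":5,"dy":0,"dz":0,"wx":0,"wy":0,"wz":0},{"dx":5,"dy":0,"dz":0,"wx":0,"wy":0,"wz":0},{"dx":5,"dy":0,"dz":0,"wx":0,"wy":0,"wz":0},{"dx":5,"dy":0,"dz":0,"wx":0,"wy":0,"wz":0},{"dx":0,"dy":0,"dz":0,"wx":0,"wy":0,"wz":0}]' | sed -n '2p;4p'
python3 - <<'E'
from h import *
t=eyes.snapshot('top');w=eyes.snapshot('wrist');st()
cv2.imwrite('pics/top2.png',t[:,:,::-1])
a=cv2.resize(t[150:260,140:460],None,fx=2.5,fy=2.5,interpolation=2)
w=cv2.resize(w,(400,300));a=a[:300]
cv2.imwrite('pics/v3.png',np.vstack([a,np.hstack([w,cv2.resize(t[150:225,340:440],(400,300),interpolation=2)])])[:,:,::-1])
E
```

```text
tcp_pos: [0.4547, -0.2038, 0.1596]
force: [0.2, 0.1, -1.3]
tcp_pos: [0.4368, -0.0032, 0.3097]
force: [0.2, -0.0, 0.4]
tcp_pos: [0.4189, 0.1973, 0.3096]
force: [-0.3, -0.5, -0.0]
t 24.10 tcp [0.4194 0.1948 0.3095] F [-0.3 -1.  -0.5] gap 0.499 g 0.0 x [-0.089  0.996 -0.001] z [-0.    -0.001 -1.   ] q [ 0.19  0.3   1.82 -0.    1.02  0.1 ]
```

View pics/v3.png

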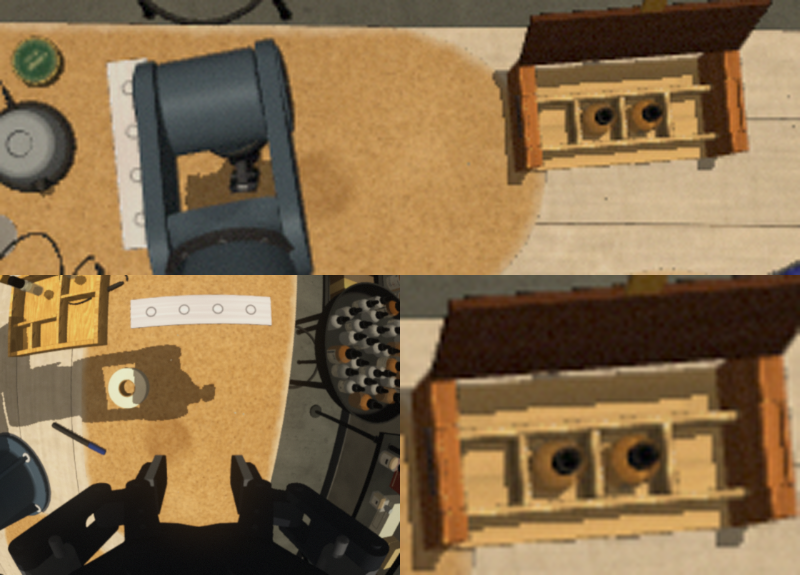

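Both bottles stand in cells 2 and 3, lid leaning back. The slat in the wrist view (about 131–271, 297–327 at half size) still lies where it was. I'll segment it for its pose.

```bash
cat > slat.py <<'E'
from h import *
def slat(near,name='wrist',z=.003,save=None):
    c=cam(name);im=eyes.snapshot(name)
    hsv=cv2.cvtColor(im,cv2.COLOR_RGB2HSV)
    m=((hsv[...,1]<45)&(hsv[...,2]>150)).astype(np.uint8)
    m=cv2.morphologyEx(m,cv2.MORPH_CLOSE,np.ones((7,7)));m=cv2.morphologyEx(m,cv2.MORPH_OPEN,np.ones((5,5)))
    if save:cv2.imwrite(save,np.hstack([im[:,:,::-1],cv2.cvtColor(m*255,8)]))
    cs,_=cv2.findContours(m,0,2)
    for k in cs:
        if cv2.contourArea(k)<300: continue
        W=np.array([px2w(name,p[0],z,c)[:2] for p in k]).astype(np.float32)
        (x,y),(a,b),an=cv2.minAreaRect(W)
        if np.hypot(x-near[0],y-near[1])>.15 or min(a,b)>.1: continue
        if a<b:an+=90;a,b=b,a
        an=(an+90)%180-90
        print('slat ctr %.4f %.4f len %.4f wid %.4f yaw %.4f ends x %.4f'%(x,y,a,b,np.radians(an),x+a/2*np.cos(np.radians(an))))
E
python3 -c "
from slat import *
slat((.41,.355));st()"
```

```text
slat ctr 0.4083 0.3568 len 0.2293 wid 0.0489 yaw 0.1179 ends x 0.5221
t 24.15 tcp [0.4196 0.1941 0.3095] F [ 0.5 -1.3 -0.8] gap 0.498 g 0.0 x [-0.087  0.996 -0.001] z [-0.    -0.001 -1.   ] q [ 0.19  0.3   1.82 -0.    1.02  0.1 ]
```

```bash

python3 -m inch '[{"dx":2.5,"dy":0,"dz":0,"wx":0,"wy":0,"wz":9.8},{"dx":2.5,"dy":0,"dz":0,"wx":0,"wy":0,"wz":9.8},{"dx":2.5,"dy":0,"dz":0,"wx":0,"wy":0,"wz":9.8},{"dx":2.5,"dy":0,"dz":0,"wx":0,"wy":0,"wz":9.8},{"dx":0,"dy":-2.5,"dz":0,"wx":0,"wy":0,"wz":9.8},{"dx":0,"dy":-2.5,"dz":0,"wx":0,"wy":0,"wz":9.8},{"dx":0,"dy":-2.5,"dz":0,"wx":0,"wy":0,"wz":9.8},{"dx":0,"dy":0,"dz":0,"wx":0,"wy":0,"wz":9.9},{"dx":0,"dy":0,"dz":0,"wx":0,"wy":0,"wz":9.9},{"dx":0,"dy":0,"dz":0,"wx":0,"wy":0,"wz":0}]' 0 20 | sed -n '2p;4p'
python3 -c "
from slat import *
go(.4133,.3566,.1,.118)"
```

```text
tcp_pos: [0.3836, 0.3417, 0.3095]
force: [0.5, 0.8, -0.1]
t 25.40 tcp [0.3836 0.3417 0.3095] F [ 0.5  0.8 -0.1] gap 0.002 g 0.0 x [ 0.993  0.115 -0.   ] z [-0. -0. -1.] q [ 0.51  0.37  1.7  -0.    1.07  1.97]
turn first wx,wy,wz [ 0.02  0.01 -0.18]  then cm [ 3.12 -1.14 20.95]
```

```bash

python3 -m inch '[{"dx":3.1,"dy":-1.1,"dz":2,"wx":0,"wy":0,"wz":0},{"dx":0,"dy":0,"dz":4,"wx":0,"wy":0,"wz":0},{"dx":0,"dy":0,"dz":5,"wx":0,"wy":0,"wz":0},{"dx":0,"dy":0,"dz":5,"wx":0,"wy":0,"wz":0},{"dx":0,"dy":0,"dz":4,"wx":0,"wy":0,"wz":0},{"dx":0,"dy":0,"dz":2,"wx":0,"wy":0,"wz":0},{"dx":0,"dy":0,"dz":0.9,"wx":0,"wy":0,"wz":0},{"dx":0,"dy":0,"dz":0,"wx":0,"wy":0,"wz":0}]' 0 20 | sed -n '2p;4p'
python3 -m inch '[{"dx":0,"dy":0,"dz":0.2,"wx":0,"wy":0,"wz":0},{"dx":0,"dy":0,"dz":0,"wx":0,"wy":0,"wz":0}]'| sed -n '2p;4p'
```

```text
tcp_pos: [0.4128, 0.357, 0.0804]
force: [0.1, -0.3, 0.1]
tcp_pos: [0.4128, 0.3577, 0.0794]
force: [-0.2, 0.1, 0.4]
```

```bash

for i in 1 2; do python3 -m inch '[{"dx":0,"dy":0,"dz":0.2,"wx":0,"wy":0,"wz":0},{"dx":0,"dy":0,"dz":0,"wx":0,"wy":0,"wz":0},{"dx":0,"dy":0,"dz":0,"wx":0,"wy":0,"wz":0}]'| sed -n '2p;4p'; done
```

```text
tcp_pos: [0.4124, 0.3575, 0.0766]
force: [-1.0, 0.4, -0.3]
tcp_pos: [0.4124, 0.3576, 0.0757]
force: [-0.9, -0.7, 9.3]
```

```bash

python3 -m inch '[{"dx":0.3,"dy":0,"dz":0,"wx":0,"wy":0,"wz":0},{"dx":0.7,"dy":0.1,"dz":0,"wx":0,"wy":0,"wz":0.7},{"dx":1,"dy":0.1,"dz":0,"wx":0,"wy":0,"wz":0.7},{"dx":1,"dy":0.1,"dz":0,"wx":0,"wy":0,"wz":0.7},{"dx":1,"dy":0,"dz":0,"wx":0,"wy":0,"wz":0.7},{"dx":1,"dy":0,"dz":0,"wx":0,"wy":0,"wz":0.7},{"dx":1,"dy":0.1,"dz":0,"wx":0,"wy":0,"wz":0.7},{"dx":1,"dy":0,"dz":0,"wx":0,"wy":0,"wz":0.7},{"dx":0,"dy":0,"dz":0,"wx":0,"wy":0,"wz":0}]'| sed -n '2p;4p'
python3 -c "
from slat import *
slat((.48,.355),save='pics/s1.png');slat((.48,.355),'top')"
```

```text
tcp_pos: [0.4819, 0.3589, 0.0757]
force: [-3.4, -1.5, 9.9]
slat ctr 0.5459 0.3623 len 0.0924 wid 0.0491 yaw 0.0478 ends x 0.5920
```

```bash

python3 -m inch '[{"dx":0.8,"dy":0,"dz":0,"wx":0,"wy":0,"wz":0.7},{"dx":1,"dy":0,"dz":0,"wx":0,"wy":0,"wz":0.7},{"dx":1,"dy":0,"dz":0,"wx":0,"wy":0,"wz":0.5},{"dx":1,"dy":0,"dz":0,"wx":0,"wy":0,"wz":0},{"dx":1,"dy":0,"dz":0,"wx":0,"wy":0,"wz":0},{"dx":0.8,"dy":0,"dz":0,"wx":0,"wy":0,"wz":0},{"dx":0.4,"dy":0,"dz":0,"wx":0,"wy":0,"wz":0},{"dx":0,"dy":0,"dz":0,"wx":0,"wy":0,"wz":0}]'| sed -n '2p;4p'
python3 -m inch '[{"dx":0,"dy":0,"dz":-0.4,"wx":0,"wy":0,"wz":0},{"dx":0,"dy":0,"dz":-2,"wx":0,"wy":0,"wz":0},{"dx":0,"dy":0,"dz":-4,"wx":0,"wy":0,"wz":0},{"dx":-1,"dy":0,"dz":-5,"wx":0,"wy":0,"wz":0},{"dx":-3,"dy":0,"dz":-4,"wx":0,"wy":0,"wz":0},{"dx":-5,"dy":0,"dz":-2,"wx":0,"wy":0,"wz":0},{"dx":-5,"dy":0,"dz":0,"wx":0,"wy":0,"wz":0},{"dx":0,"dy":0,"dz":0,"wx":0,"wy":0,"wz":0}]' 1 | sed -n '2p;4p'
python3 -c "
from slat import *
slat((.54,.355),save='pics/s2.png');slat((.54,.355),'top');st()"
```

```text
tcp_pos: [0.5412, 0.3594, 0.0757]
force: [-4.3, -0.3, 9.6]
tcp_pos: [0.3983, 0.3593, 0.2496]
force: [0.2, -0.5, -0.3]
slat ctr 0.5080 0.3591 len 0.1740 wid 0.0487 yaw 0.0203 ends x 0.5949
slat ctr 0.5436 0.3572 len 0.2151 wid 0.0477 yaw 0.0042 ends x 0.6512
t 30.73 tcp [0.4029 0.3602 0.2497] F [-0.4 -0.5 -0.7] gap 0.999 g 0.0 x [ 1.    -0.002  0.003] z [ 0.003  0.001 -1.   ] q [ 0.52  0.49  1.7  -0.    0.95  2.1 ]
```

View pics/s2.png

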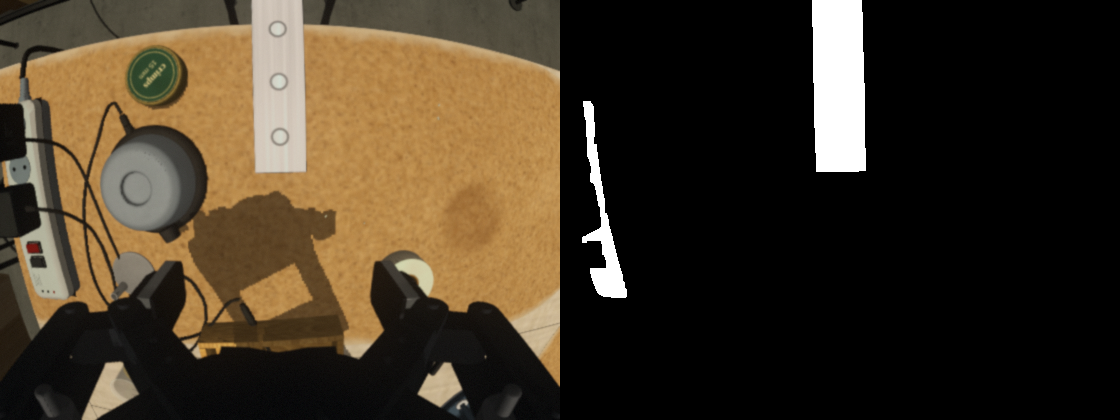

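Slat straight, near end at (280,172): centre x≈0.537, y≈0.359, about 86 mm overhanging; roll and tin are untouched. Now I grip across its width just beyond the edge.

```bash

python3 -m inch '[{"dx":4,"dy":0.1,"dz":0,"wx":0,"wy":0,"wz":0},{"dx":5,"dy":0,"dz":0,"wx":0,"wy":0,"wz":0},{"dx":5,"dy":0,"dz":0,"wx":0,"wy":0,"wz":0},{"dx":4.4,"dy":0,"dz":0,"wx":0,"wy":0,"wz":0},{"dx":0,"dy":0,"dz":5,"wx":0,"wy":0,"wz":0},{"dx":0,"dy":0,"dz":3,"wx":0,"wy":0,"wz":0},{"dx":0,"dy":0,"dz":0,"wx":0,"wy":0,"wz":0}]' 1 80 | sed -n '2p;4p'
python3 -c "
from slat import *
go(.586,.359,.058,.01);slat((.54,.355))"
```

```text
tcp_pos: [0.5866, 0.3569, 0.1652]
force: [-0.2, -0.9, -0.4]
t 31.60 tcp [0.5866 0.3569 0.1652] F [-0.2 -0.9 -0.4] gap 0.999 g 0.0 x [ 1.    -0.005 -0.005] z [-0.005 -0.002 -1.   ] q [ 0.38  0.77  1.37 -0.    1.01  1.96]
turn first wx,wy,wz [ 0.13  0.29 -0.85]  then cm [-0.05 -0.21 10.72]
slat ctr 0.5569 0.3606 len 0.1904 wid 0.0510 yaw 0.0156 ends x 0.6521
```

```bash

python3 -m inch '[{"dx":0,"dy":-0.2,"dz":2,"wx":0,"wy":0,"wz":-0.8},{"dx":0,"dy":0,"dz":3,"wx":0,"wy":0,"wz":0},{"dx":0,"dy":0,"dz":3,"wx":0,"wy":0,"wz":0},{"dx":0,"dy":0,"dz":2.7,"wx":0,"wy":0,"wz":0},{"dx":0,"dy":0,"dz":0,"wx":0,"wy":0,"wz":0}]' 1 80 | sed -n '2p;4p'
python3 -m inch '[{"dx":0,"dy":0,"dz":0,"wx":0,"wy":0,"wz":0},{"dx":0,"dy":0,"dz":0,"wx":0,"wy":0,"wz":0},{"dx":0,"dy":0,"dz":0,"wx":0,"wy":0,"wz":0},{"dx":0,"dy":0,"dz":0,"wx":0,"wy":0,"wz":0},{"dx":0,"dy":0,"dz":0,"wx":0,"wy":0,"wz":0},{"dx":0,"dy":0,"dz":0,"wx":0,"wy":0,"wz":0}]' 0 80
```

```text
tcp_pos: [0.5855, 0.3599, 0.0597]
force: [0.9, 0.1, 0.2]
t: 33.02
tcp_pos: [0.5875, 0.3607, 0.0639]
tool_rot: [1.0, 0.005, 0.002, -0.001]
force: [-0.7, 0.1, 4.6]
finger_gap: 0.544
gripper_force: 81.0
```

```bash

python3 -m inch '[{"dx":0,"dy":0,"dz":-0.5,"wx":0,"wy":0,"wz":0},{"dx":0,"dy":0,"dz":-1,"wx":0,"wy":0,"wz":0},{"dx":0,"dy":0,"dz":-2,"wx":0,"wy":0,"wz":0},{"dx":0,"dy":0,"dz":-2,"wx":0,"wy":0,"wz":0},{"dx":0,"dy":0,"dz":0,"wx":0,"wy":0,"wz":0},{"dx":0,"dy":0,"dz":0,"wx":0,"wy":0,"wz":0}]'
python3 - <<'E'
from slat import *
st();a=eyes.snapshot('wrist');b=eyes.snapshot('scene')
cv2.imwrite('pics/l1.png',np.hstack([cv2.resize(a,(400,300)),cv2.resize(b[200:350,100:300],(400,300))])[:,:,::-1])
E
```

```text
t: 33.78
tcp_pos: [0.5863, 0.3601, 0.1168]
tool_rot: [1.0, 0.005, 0.0, -0.0]
force: [0.2, 0.5, -1.1]
finger_gap: 0.549
gripper_force: 82.1
t 33.77 tcp [0.5863 0.3601 0.1168] F [ 0.2  0.5 -1.1] gap 0.549 g 82.1 x [1.    0.011 0.   ] z [ 0.  0. -1.] q [ 0.39  0.84  1.38 -0.    0.92  1.95]
```

View pics/l1.png

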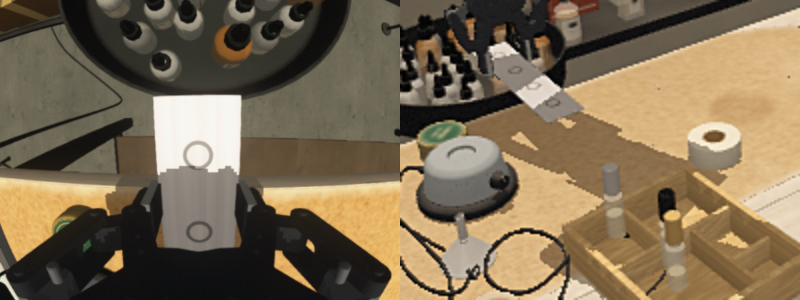

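Slat held; in the full-size wrist picture the outer end is at row ~134 (cols 214–336), holes at rows ~217 and ~323. Fit its pitch in the grip.

```bash
cat > pitch.py <<'E'
from h import *
from scipy.optimize import least_squares
import sys
def run(end,h1,h2,cl,cr):
    s=sense();c=cam('wrist');T=R.from_quat(s['tool_rot'])
    def P(p,u,v): # tool frame: slat centre at (-o,0,d), pitched th about y
        o,d,th,y0=p;return T.apply([-o*1+0+ (u)*np.cos(th), y0+v, d+ (u-o)*np.sin(th)])+s['tcp_pos']
    def f(p):
        a=w2px('wrist',P(p,.116,-.025),c);b=w2px('wrist',P(p,.116,.025),c)
        return [(a[1]+b[1])/2-end,w2px('wrist',P(p,.0815,0),c)[1]-h1,w2px('wrist',P(p,.0272,0),c)[1]-h2,min(a[0],b[0])-cl,max(a[0],b[0])-cr]
    r=least_squares(f,[.05,.056,0,0],x_scale=.01);print('ofs(slat centre behind grip), depth below TCP, pitch, y',np.round(r.x,4),np.round(r.fun,1))
run(*map(float,sys.argv[1:]))
E
python3 pitch.py 134 217 323 214 336
python3 - <<'E'
import cv2,numpy as np
im=cv2.imread('pics/l1.png')[:,:400];g=cv2.cvtColor(im,7)
print(g[85:110,190])
E
```

```text
ofs(slat centre behind grip), depth below TCP, pitch, y [ 0.0525  0.0641 -0.0085 -0.002 ] [ 0.7 -0.9  0.2 -0.3  0.3]
[ 60  57  57  53  53  49  44  43  46  69 168 236 244 244 244 244 244 244
 244 244 244 244 245 244 244]
```

Slat is level in the grip, its centre about 52 mm behind. Carry it over.

```bash

python3 -m inch '[{"dx":-1,"dy":0,"dz":-1,"wx":0,"wy":0,"wz":0},{"dx":-2,"dy":0,"dz":-3,"wx":0,"wy":0,"wz":0},{"dx":-3,"dy":0,"dz":-4,"wx":0,"wy":0,"wz":0},{"dx":-3,"dy":0,"dz":-4,"wx":0,"wy":0,"wz":0},{"dx":-3,"dy":1,"dz":-3,"wx":0,"wy":0,"wz":0},{"dx":-1.6,"dy":3,"dz":-1,"wx":0,"wy":0,"wz":0},{"dx":0,"dy":4,"dz":0,"wx":0,"wy":0,"wz":0},{"dx":0,"dy":4,"dz":0,"wx":0,"wy":0,"wz":0},{"dx":0,"dy":4,"dz":0,"wx":0,"wy":0,"wz":0},{"dx":0,"dy":3,"dz":0,"wx":0,"wy":0,"wz":0}]' | sed -n '2p;4p'
python3 -m inch '[{"dx":0,"dy":1,"dz":0,"wx":0,"wy":0,"wz":-5},{"dx":0,"dy":0,"dz":0,"wx":0,"wy":0,"wz":-9.9},{"dx":0,"dy":0,"dz":0,"wx":0,"wy":0,"wz":-9.9},{"dx":0,"dy":0,"dz":0,"wx":0,"wy":0,"wz":-9.9},{"dx":0,"dy":0,"dz":0,"wx":0,"wy":0,"wz":-9.9},{"dx":0,"dy":0,"dz":0,"wx":0,"wy":0,"wz":-9.9},{"dx":0,"dy":0,"dz":0,"wx":0,"wy":0,"wz":-9.9},{"dx":0,"dy":0,"dz":0,"wx":0,"wy":0,"wz":-9.9},{"dx":0,"dy":0,"dz":0,"wx":0,"wy":0,"wz":-9.9},{"dx":0,"dy":0,"dz":0,"wx":0,"wy":0,"wz":-9.9}]' | sed -n '2p;4p;5p'
python3 -c "
from h import *
go(*cw(0,.0525),.22,CY+np.pi/2)"
```

```text
tcp_pos: [0.4515, 0.1675, 0.2768]
force: [-0.2, -0.7, -1.3]
tcp_pos: [0.4516, 0.1589, 0.2767]
force: [0.4, 0.1, -1.5]
finger_gap: 0.547
t 36.38 tcp [0.4516 0.1589 0.2767] F [ 0.4  0.1 -1.5] gap 0.547 g 82.2 x [-0.088  0.996  0.   ] z [-0.001  0.    -1.   ] q [0.1  0.37 1.82 0.   0.95 0.02]
turn first wx,wy,wz [-0.05 -0.01 -0.11]  then cm [-33.54  -3.21   5.67]
```

```bash

python3 -m inch '[{"dx":-2,"dy":-0.4,"dz":0,"wx":0,"wy":0,"wz":0},{"dx":-4,"dy":-0.4,"dz":0,"wx":0,"wy":0,"wz":0},{"dx":-4,"dy":-0.4,"dz":0,"wx":0,"wy":0,"wz":0},{"dx":-5,"dy":-0.4,"dz":0,"wx":0,"wy":0,"wz":0},{"dx":-5,"dy":-0.4,"dz":0,"wx":0,"wy":0,"wz":0},{"dx":-5,"dy":-0.4,"dz":0,"wx":0,"wy":0,"wz":0},{"dx":-4,"dy":-0.4,"dz":0,"wx":0,"wy":0,"wz":0},{"dx":-3,"dy":-0.4,"dz":0,"wx":0,"wy":0,"wz":0},{"dx":-1.5,"dy":0,"dz":0,"wx":0,"wy":0,"wz":0},{"dx":0,"dy":0,"dz":0,"wx":0,"wy":0,"wz":0}]' | sed -n '2p;4p'
python3 -m inch '[{"dx":0,"dy":0,"dz":0,"wx":0,"wy":0,"wz":0}]' >/dev/null
python3 - <<'E'
from h import *
go(*cw(0,.0525),.190,CY+np.pi/2)
c=cam('wrist');im=eyes.snapshot('wrist');a=im.copy()
for x,y,z in [(sx,yy,zz) for zz,sx,yy in [(.119,-.052,.126),(.119,-.052,.108),(.119,-.03,.121),(.119,.03,.121),(.119,-.03,.108),(.119,.03,.108),(.066,-.032,.108),(.066,.032,.108)]]:
    u=w2px('wrist',[*cw(x,y),z],c);print(np.round([x,y,z],3),np.round(u,1));cv2.circle(a,tuple(int(round(v*1)) for v in u),1,(0,255,255),-1)
cv2.imwrite('pics/p1.png',cv2.resize(a[40:280,130:450],None,fx=2.5,fy=2.5,interpolation=cv2.INTER_CUBIC)[:,:,::-1])
E
```

```text
tcp_pos: [0.4482, -0.1778, 0.2766]
force: [-0.2, -0.2, -0.3]
t 37.75 tcp [ 0.4479 -0.1764  0.2764] F [-0.1  0.3 -1.1] gap 0.549 g 82.2 x [-0.083  0.997  0.001] z [-0.001  0.001 -1.   ] q [-0.61  0.38  1.81  0.    0.95 -0.69]
turn first wx,wy,wz [-0.04 -0.07 -0.4 ]  then cm [-0.18  0.18  8.64]
[-0.052  0.126  0.119] [205.2 122.9]
[-0.052  0.108  0.119] [205.9 148.3]
[-0.03   0.121  0.119] [236.4 128.8]
[0.03  0.121 0.119] [323.1 128.3]
[-0.03   0.108  0.119] [236.8 147.4]
[0.03  0.108 0.119] [323.  146.9]
[-0.032  0.108  0.066] [242.2 143.7]
[0.032 0.108 0.066] [316.9 143.3]
```

View pics/p1.png

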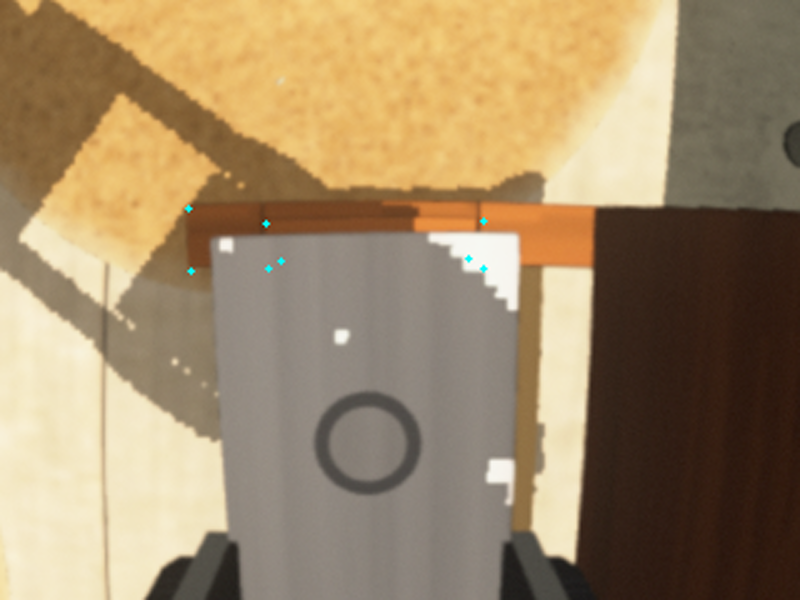

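The panel's outer corner shows at (189,203) against the mark (189,209), and the pocket sides at x≈264 and 480 against 266 and 484. So the crate is about 1.5 mm further in +y and 1 mm less in x. Lower with that correction.

```bash

python3 -m inch '[{"dx":-0.1,"dy":0.2,"dz":2,"wx":0,"wy":0,"wz":-0.4},{"dx":0,"dy":0,"dz":3,"wx":0,"wy":0,"wz":0},{"dx":0,"dy":0,"dz":2,"wx":0,"wy":0,"wz":0},{"dx":0,"dy":0,"dz":1,"wx":0,"wy":0,"wz":0},{"dx":0,"dy":0,"dz":0.6,"wx":0,"wy":0,"wz":0},{"dx":0,"dy":0,"dz":0,"wx":0,"wy":0,"wz":0},{"dx":0,"dy":0,"dz":0,"wx":0,"wy":0,"wz":0}]' | sed -n '2p;4p'
python3 -c "
from h import *
go(*cw(0,.0535),.18,CY+np.pi/2)"
```

```text
tcp_pos: [0.4507, -0.1787, 0.1911]
force: [0.4, -0.0, -0.4]
t 38.67 tcp [ 0.4507 -0.1787  0.1911] F [ 0.4 -0.  -0.4] gap 0.546 g 82.2 x [-0.089  0.996 -0.001] z [ 0.001 -0.001 -1.   ] q [-0.61  0.53  1.88 -0.    0.73 -0.7 ]
turn first wx,wy,wz [ 0.06  0.05 -0.04]  then cm [ 0.18 -0.08  1.11]
```

```bash

python3 -m inch '[{"dx":0.15,"dy":0,"dz":0.4,"wx":0,"wy":0,"wz":0},{"dx":0,"dy":0,"dz":0.4,"wx":0,"wy":0,"wz":0},{"dx":0,"dy":0,"dz":0,"wx":0,"wy":0,"wz":0},{"dx":0,"dy":0,"dz":0,"wx":0,"wy":0,"wz":0}]' | sed -n '2p;4p'
for i in 1 2 3; do python3 -m inch '[{"dx":0,"dy":0,"dz":0.15,"wx":0,"wy":0,"wz":0},{"dx":0,"dy":0,"dz":0,"wx":0,"wy":0,"wz":0},{"dx":0,"dy":0,"dz":0,"wx":0,"wy":0,"wz":0}]' | sed -n '2p;4p';done
```

```text
tcp_pos: [0.4501, -0.1771, 0.1824]
force: [-0.2, -0.1, -1.4]
tcp_pos: [0.4501, -0.177, 0.181]
force: [-0.1, 0.3, -0.2]
tcp_pos: [0.4502, -0.1771, 0.1795]
force: [0.4, 0.2, -1.3]
tcp_pos: [0.4502, -0.1771, 0.1786]
force: [-1.2, 1.2, 5.4]
```

```bash

python3 -m inch '[{"dx":0,"dy":0,"dz":0,"wx":0,"wy":0,"wz":0},{"dx":0,"dy":0,"dz":0,"wx":0,"wy":0,"wz":0},{"dx":0,"dy":0,"dz":0,"wx":0,"wy":0,"wz":0},{"dx":0,"dy":0,"dz":-1,"wx":0,"wy":0,"wz":0},{"dx":0,"dy":0,"dz":-3,"wx":0,"wy":0,"wz":0},{"dx":0,"dy":0,"dz":-5,"wx":0,"wy":0,"wz":0},{"dx":0,"dy":0,"dz":-5,"wx":0,"wy":0,"wz":0},{"dx":0,"dy":0,"dz":-4,"wx":0,"wy":0,"wz":0},{"dx":0,"dy":0,"dz":0,"wx":0,"wy":0,"wz":0}]' 0.75 | sed -n '2p;4p;5p'
python3 - <<'E'
from slat import *
s=st();slat((.4545,-.23),z=.1175,save='pics/f1.png')
c=cam('wrist')
for x,y in((-.025,.116),(.025,.116),(-.025,-.116)):print(w2px('wrist',[*cw(x-.001,y+.0015),.1175],c))
E
```

```text
tcp_pos: [0.4514, -0.1778, 0.362]
force: [0.0, -0.1, -0.8]
finger_gap: 0.749
t 41.42 tcp [ 0.4514 -0.1778  0.362 ] F [ 0.  -0.1 -0.8] gap 0.749 g 0.0 x [-0.089  0.996 -0.006] z [ 0.008 -0.005 -1.   ] q [-0.61  0.26  1.7   0.    1.17 -0.7 ]
slat ctr 0.4551 -0.2610 len 0.1748 wid 0.0497 yaw -1.4554 ends x 0.4652
slat ctr 0.4548 -0.1331 len 0.0300 wid 0.0222 yaw -1.4763 ends x 0.4562
[248.59922432 129.8267894 ]
[301.35769243 129.7316532 ]
[254.22217017 336.86496902]
```

```bash

python3 -m inch '[{"dx":4,"dy":0,"dz":-4,"wx":0,"wy":0,"wz":9},{"dx":4,"dy":0,"dz":0,"wx":0,"wy":0,"wz":9},{"dx":4,"dy":0,"dz":0,"wx":0,"wy":0,"wz":9},{"dx":4,"dy":0,"dz":0,"wx":0,"wy":0,"wz":9},{"dx":0,"dy":-4,"dz":0,"wx":0,"wy":0,"wz":9},{"dx":0,"dy":-4,"dz":0,"wx":0,"wy":0,"wz":9},{"dx":0,"dy":-4,"dz":0,"wx":0,"wy":0,"wz":9},{"dx":0,"dy":-4,"dz":0,"wx":0,"wy":0,"wz":9},{"dx":0,"dy":-4,"dz":0,"wx":0,"wy":0,"wz":9},{"dx":0,"dy":0,"dz":0,"wx":0,"wy":0,"wz":9}]' 0.65 20 | sed -n '2p;4p;5p'
python3 - <<'E'
from slat import *
s=st();c=cam('top')
t=eyes.snapshot('top');cv2.imwrite('pics/top3.png',t[:,:,::-1])
h=cv2.cvtColor(t,cv2.COLOR_RGB2HSV)
P=np.array([w2px('top',[*cw(x,y),.1175],c) for x,y in((-.026,.116),(.024,.116),(.024,-.116),(-.026,-.116))]);print(np.round(P,1))
for v in range(168,216,2):print(v,' '.join('%3d/%3d'%(h[v,u,2],h[v,u,1]) for u in range(340,446,5)))
E
```

```text
tcp_pos: [0.3423, 0.1275, 0.3966]
force: [-0.7, -0.7, -0.5]
finger_gap: 0.655
t 42.73 tcp [0.3423 0.1275 0.3966] F [-0.7 -0.7 -0.5] gap 0.655 g 0.0 x [ 0.996  0.088 -0.004] z [-0.004  0.    -1.   ] q [0.05 0.03 1.89 0.   1.23 1.53]
[[352.8 206.8]
 [351.2 189.3]
 [432.4 182.9]
 [434.2 200.3]]
168 195/ 76 194/ 78  40/185  41/205  41/211  37/227  40/223  43/178  36/170  37/172  35/197  37/221  32/215  32/247  40/179  35/219  28/228  38/195  33/240  47/141 197/ 75 193/ 77
170 195/ 80 196/ 77  41/187  35/211  36/227  41/137  33/209  31/255  32/191  36/177  37/193  39/157  30/170  34/173  33/209  34/195  38/154  31/222  94/176 170/134 195/ 77 194/ 79
172 187/ 83 196/ 75  37/193  31/214  30/153  36/212  31/247  33/232  40/166  37/145  36/156  40/172  74/114 119/ 88 183/ 82 192/ 74  86/113  61/209 170/195 181/152 192/ 74 191/ 73
174 190/ 76 192/ 73  40/179  35/211  36/156  36/234  36/220 107/100 145/ 83 176/ 81 176/ 80 127/ 92 126/101 124/113 117/126 106/144  62/173  58/242 174/185 164/163 192/ 76 191/ 75
176 194/ 78  86/122  90/190 182/ 80 184/ 75 165/ 87 131/ 93 106/120 108/130 108/139 108
[... 2812 characters left out ...]
 116/193 107/138 131/ 95 102/140 103/141 108/132  90/142  85/138 115/124  96/135 100/138 101/136 105/138 104/145 105/141  54/198  50/255 151/189 193/ 74 191/ 76
210 181/138  69/163  91/202 167/182  71/140  85/138  88/148 100/145 103/141  98/151 104/137 189/136 188/138 188/140 195/137 208/137 108/142  60/170  54/194 124/185 193/ 73 188/ 76
212 183/142  78/183  92/191 165/192 104/145 102/145 106/135 191/139 190/137 192/138 205/142 206/139 208/137 205/136 207/134 208/137 108/142  69/163 168/ 83 191/ 76 191/ 77 191/ 77
214 188/133  80/159  93/195 160/194 186/137 191/140 206/140 207/140 206/141 208/137 202/143 206/137 182/130 143/116 195/ 85 190/ 81  97/ 87 121/ 76 185/ 84 190/ 78 190/ 76 188/ 77
```

Now fit the slat here with the same segmentation, masked to the crate.

```bash
python3 - <<'E'
from h import *
c=cam('top');t=cv2.imread('pics/top3.png')
h=cv2.cvtColor(t,cv2.COLOR_BGR2HSV);m=((h[...,1]<62)&(h[...,2]>140)).astype(np.uint8)
m[:178]=0;m[212:]=0;m[:,:345]=0;m[:,440:]=0
m=cv2.morphologyEx(m,cv2.MORPH_CLOSE,np.ones((5,5)))
k=max(cv2.findContours(m,0,2)[0],key=cv2.contourArea)
W=np.array([px2w('top',p[0],.1175,c)[:2] for p in k]).astype(np.float32)
(x,y),ab,an=cv2.minAreaRect(W);d=np.array([x,y])-CR
cc,s=np.cos(CY),np.sin(CY);print(x,y,ab,an,'local',cc*d[0]+s*d[1],-s*d[0]+cc*d[1])
# inner edge of red end panels around slat, mid row: local y of colour transitions along slat axis
for sg in(1,-1):
    r=[]
    for l in np.arange(.098,.135,.002):
        u=w2px('top',[*cw(0,sg*l),.117],c).round().astype(int);r.append('%d:%d/%d'%(l*1000,h[u[1],u[0],2],h[u[1],u[0],1]))
    print(sg,' '.join(r))
go(.5634,-.221,.40,CY)
E
```

```text
0.45288747549057007 -0.23613420128822327 (0.04960222914814949, 0.23133885860443115) 6.339895248413086 local -0.0021303677397302547 -0.005665657354494257
1 98:204/24 100:204/24 102:205/27 104:202/23 106:204/26 108:204/26 110:120/62 112:156/188 114:156/188 116:174/189 118:158/192 120:158/192 122:160/193 124:94/206 126:58/154 128:58/154 130:38/87 132:52/181 134:52/181
-1 98:203/38 100:206/38 102:206/38 104:203/35 106:205/35 108:206/38 110:205/39 112:204/43 114:207/39 116:207/39 118:197/39 120:160/43 122:160/43 124:149/185 126:170/146 128:170/146 130:197/75 132:194/79 134:195/75
t 42.77 tcp [0.3431 0.1268 0.3968] F [-0.6  0.2 -0.5] gap 0.646 g 0.0 x [ 0.996  0.084 -0.004] z [-0.004 -0.    -1.   ] q [0.05 0.03 1.89 0.   1.23 1.53]
turn first wx,wy,wz [-0.01  0.2  -0.35]  then cm [18.81 36.62 -0.32]
```

Compared with the panel edges the slat sits about 4–5 mm toward −y, inside the pocket. I'll touch it with closed fingertips to confirm its height and centre it.

```bash
python3 -c "
from h import *
go(*cw(-.002,-.085),.21,CY)"
python3 -m inch '[{"dx":1.5,"dy":5,"dz":0,"wx":0,"wy":0,"wz":0},{"dx":1.5,"dy":5,"dz":0,"wx":0,"wy":0,"wz":0},{"dx":1.5,"dy":5,"dz":0,"wx":0,"wy":0,"wz":0},{"dx":1.5,"dy":5,"dz":0,"wx":0,"wy":0,"wz":0},{"dx":1,"dy":5,"dz":0,"wx":0,"wy":0,"wz":0},{"dx":0,"dy":5,"dz":0,"wx":0,"wy":0,"wz":0},{"dx":0,"dy":5,"dz":0,"wx":0,"wy":0,"wz":0},{"dx":0,"dy":5,"dz":0,"wx":0,"wy":0,"wz":0},{"dx":0,"dy":0,"dz":5,"wx":0,"wy":0,"wz":0},{"dx":0,"dy":0,"dz":5,"wx":0,"wy":0,"wz":0}]' 0 20 | sed -n '2p;4p;5p'
python3 -c "
from h import *
go(*cw(-.002,-.085),.21,CY)"
```

```text
t 42.77 tcp [0.3431 0.1268 0.3968] F [-0.6  0.2 -0.5] gap 0.646 g 0.0 x [ 0.996  0.084 -0.004] z [-0.004 -0.    -1.   ] q [0.05 0.03 1.89 0.   1.23 1.53]
turn first wx,wy,wz [-0.01  0.2  -0.35]  then cm [ 7.68 45.07 18.68]
tcp_pos: [0.4496, -0.2675, 0.2959]
force: [1.0, -0.1, 0.1]
finger_gap: -0.001
t 44.02 tcp [ 0.4496 -0.2675  0.2959] F [ 1.  -0.1  0.1] gap -0.001 g 0.0 x [ 0.996  0.089 -0.001] z [-0.001  0.001 -1.   ] q [-0.75  0.4   1.7   0.    1.05  0.73]
turn first wx,wy,wz [-0.04  0.03 -0.05]  then cm [0.63 4.84 8.59]
```

```bash

python3 -m inch '[{"dx":0.6,"dy":4.8,"dz":0,"wx":0,"wy":0,"wz":0},{"dx":0,"dy":0,"dz":4,"wx":0,"wy":0,"wz":0},{"dx":0,"dy":0,"dz":4,"wx":0,"wy":0,"wz":0},{"dx":0,"dy":0,"dz":1.5,"wx":0,"wy":0,"wz":0},{"dx":0,"dy":0,"dz":0.4,"wx":0,"wy":0,"wz":0},{"dx":0,"dy":0,"dz":0,"wx":0,"wy":0,"wz":0},{"dx":0,"dy":0,"dz":0,"wx":0,"wy":0,"wz":0}]' | sed -n '2p;4p'
for i in 1 2 3; do python3 -m inch '[{"dx":0,"dy":0,"dz":0.2,"wx":0,"wy":0,"wz":0},{"dx":0,"dy":0,"dz":0,"wx":0,"wy":0,"wz":0},{"dx":0,"dy":0,"dz":0,"wx":0,"wy":0,"wz":0}]' | sed -n '2p;4p';done
```

```text
tcp_pos: [0.4611, -0.3141, 0.2004]
force: [-0.0, -0.1, 0.2]
tcp_pos: [0.4606, -0.3137, 0.1972]
force: [-0.4, 0.3, -0.2]
tcp_pos: [0.4605, -0.3136, 0.1949]
force: [0.2, 0.2, 0.5]
tcp_pos: [0.4605, -0.3137, 0.193]
force: [-0.5, -0.9, 0.1]
```

```bash

for i in 1 2; do python3 -m inch '[{"dx":0,"dy":0,"dz":0.15,"wx":0,"wy":0,"wz":0},{"dx":0,"dy":0,"dz":0,"wx":0,"wy":0,"wz":0},{"dx":0,"dy":0,"dz":0,"wx":0,"wy":0,"wz":0}]' | sed -n '2p;4p';done
```

```text
tcp_pos: [0.4605, -0.3137, 0.1915]
force: [0.4, -0.7, -0.3]
tcp_pos: [0.4606, -0.3137, 0.1902]
force: [-0.9, 0.2, 2.2]
```

Contact height confirms the slat's top at about 0.1175, so that end is on its pocket floor. Nudge it 4 mm to centre, then go to the tab.

```bash

python3 -m inch '[{"dx":0,"dy":0,"dz":0.1,"wx":0,"wy":0,"wz":0},{"dx":0,"dy":-0.15,"dz":0,"wx":0,"wy":0,"wz":0},{"dx":0,"dy":-0.15,"dz":0,"wx":0,"wy":0,"wz":0},{"dx":0,"dy":-0.15,"dz":0,"wx":0,"wy":0,"wz":0},{"dx":0,"dy":0,"dz":0,"wx":0,"wy":0,"wz":0}]' | sed -n '2p;4p'
python3 -m inch '[{"dx":0,"dy":0,"dz":-2,"wx":0,"wy":0,"wz":0},{"dx":0,"dy":0,"dz":-4,"wx":0,"wy":0,"wz":0},{"dx":0,"dy":0,"dz":-5,"wx":0,"wy":0,"wz":0},{"dx":0,"dy":0,"dz":-5,"wx":0,"wy":0,"wz":0},{"dx":0,"dy":0,"dz":-5,"wx":0,"wy":0,"wz":0},{"dx":0,"dy":-4,"dz":0,"wx":0,"wy":0,"wz":0},{"dx":4,"dy":-4,"dz":0,"wx":0,"wy":0,"wz":0},{"dx":4,"dy":0,"dz":0,"wx":0,"wy":0,"wz":0},{"dx":0,"dy":0,"dz":0,"wx":0,"wy":0,"wz":0}]' 0.65 20 | sed -n '2p;4p;5p'
python3 -c "
from h import *
go(.5634,-.221,.3201,CY)"
```

```text
tcp_pos: [0.4611, -0.311, 0.1902]
force: [-0.1, -3.2, 6.0]
tcp_pos: [0.5345, -0.2214, 0.3984]
force: [-1.1, 0.1, 0.4]
finger_gap: 0.653
t 48.52 tcp [ 0.5345 -0.2214  0.3984] F [-1.1  0.1  0.4] gap 0.653 g 0.0 x [0.996 0.092 0.   ] z [ 0.  0. -1.] q [-0.59  0.37  1.43  0.    1.34  0.89]
turn first wx,wy,wz [-0.01 -0.03  0.12]  then cm [2.88 0.22 7.83]
```

```bash

python3 -m inch '[{"dx":2.9,"dy":0.2,"dz":0,"wx":0,"wy":0,"wz":0},{"dx":0,"dy":0,"dz":3,"wx":0,"wy":0,"wz":0},{"dx":0,"dy":0,"dz":3,"wx":0,"wy":0,"wz":0},{"dx":0,"dy":0,"dz":1.8,"wx":0,"wy":0,"wz":0},{"dx":0,"dy":0,"dz":0,"wx":0,"wy":0,"wz":0}]' 0.65 20 | sed -n '2p;4p;5p'
python3 -m inch '[{"dx":0,"dy":0,"dz":0,"wx":0,"wy":0,"wz":0},{"dx":0,"dy":0,"dz":0,"wx":0,"wy":0,"wz":0},{"dx":0,"dy":0,"dz":0,"wx":0,"wy":0,"wz":0},{"dx":0,"dy":0,"dz":0,"wx":0,"wy":0,"wz":0},{"dx":0,"dy":0,"dz":0,"wx":0,"wy":0,"wz":0}]' 0 20
```

```text
tcp_pos: [0.5601, -0.2215, 0.3189]
force: [-0.4, 0.0, -0.4]
finger_gap: 0.646
t: 49.78
tcp_pos: [0.562, -0.221, 0.3223]
tool_rot: [0.999, 0.045, 0.001, -0.0]
force: [-1.3, 4.4, 5.1]
finger_gap: 0.272
gripper_force: 21.7
```

```bash

python3 -m inch '[{"dx":-0.6,"dy":0,"dz":-0.16,"wx":0,"wy":0,"wz":0},{"dx":-1.32,"dy":0,"dz":-0.26,"wx":0,"wy":0,"wz":0},{"dx":-1.34,"dy":0,"dz":-0.13,"wx":0,"wy":0,"wz":0},{"dx":-1.34,"dy":0,"dz":0,"wx":0,"wy":0,"wz":0},{"dx":-1.34,"dy":0,"dz":0.11,"wx":0,"wy":0,"wz":0},{"dx":-1.32,"dy":0,"dz":0.24,"wx":0,"wy":0,"wz":0},{"dx":-1.29,"dy":0,"dz":0.36,"wx":0,"wy":0,"wz":0},{"dx":0,"dy":0,"dz":0,"wx":0,"wy":0,"wz":0}]'
python3 -m inch '[{"dx":-1.26,"dy":0,"dz":0.47,"wx":0,"wy":0,"wz":0},{"dx":-1.21,"dy":0,"dz":0.59,"wx":0,"wy":0,"wz":0},{"dx":-1.15,"dy":0,"dz":0.7,"wx":0,"wy":0,"wz":0},{"dx":-1.08,"dy":0,"dz":0.8,"wx":0,"wy":0,"wz":0},{"dx":-1.0,"dy":0,"dz":0.89,"wx":0,"wy":0,"wz":0},{"dx":-0.92,"dy":0,"dz":0.98,"wx":0,"wy":0,"wz":0},{"dx":-0.82,"dy":0,"dz":1.06,"wx":0,"wy":0,"wz":0},{"dx":0,"dy":0,"dz":0,"wx":0,"wy":0,"wz":0}]'
```

```text
t: 50.78
tcp_pos: [0.4756, -0.2286, 0.3196]
tool_rot: [0.999, 0.044, -0.001, -0.001]
force: [-1.8, 4.5, 4.4]
finger_gap: 0.275
gripper_force: 21.9
t: 51.78
tcp_pos: [0.4013, -0.2351, 0.2636]
tool_rot: [0.999, 0.044, -0.002, -0.002]
force: [-1.7, 4.0, 0.5]
finger_gap: 0.275
gripper_force: 21.9
```

```bash

python3 -m inch '[{"dx":-0.72,"dy":0,"dz":1.13,"wx":0,"wy":0,"wz":0},{"dx":-0.61,"dy":0,"dz":1.19,"wx":0,"wy":0,"wz":0},{"dx":-0.5,"dy":0,"dz":1.25,"wx":0,"wy":0,"wz":0},{"dx":-0.38,"dy":0,"dz":1.29,"wx":0,"wy":0,"wz":0},{"dx":-0.26,"dy":0,"dz":1.32,"wx":0,"wy":0,"wz":0},{"dx":-0.14,"dy":0,"dz":1.2,"wx":0,"wy":0,"wz":0},{"dx":0,"dy":0,"dz":0.4,"wx":0,"wy":0,"wz":0},{"dx":0,"dy":0,"dz":0,"wx":0,"wy":0,"wz":0}]'| sed -n '2p;4p'
for i in 1 2; do python3 -m inch '[{"dx":0,"dy":0,"dz":0.3,"wx":0,"wy":0,"wz":0},{"dx":0,"dy":0,"dz":0,"wx":0,"wy":0,"wz":0},{"dx":0,"dy":0,"dz":0,"wx":0,"wy":0,"wz":0}]' | sed -n '2p;4p';done
```

```text
tcp_pos: [0.3753, -0.2373, 0.186]
force: [-3.7, 4.5, -1.3]
tcp_pos: [0.3753, -0.2373, 0.1832]
force: [-3.7, 4.6, -1.6]
tcp_pos: [0.3753, -0.2373, 0.1802]
force: [-3.5, 5.0, -0.8]
```

```bash

for i in 1 2 3 4; do python3 -m inch '[{"dx":0,"dy":0,"dz":0.15,"wx":0,"wy":0,"wz":0},{"dx":0,"dy":0,"dz":0,"wx":0,"wy":0,"wz":0},{"dx":0,"dy":0,"dz":0,"wx":0,"wy":0,"wz":0}]' | sed -n '2p;4p';done
```

```text
tcp_pos: [0.3753, -0.2373, 0.1788]
force: [-3.1, 4.2, 0.1]
tcp_pos: [0.3753, -0.2373, 0.1774]
force: [-5.0, 4.0, 0.7]
tcp_pos: [0.3753, -0.2373, 0.1768]
force: [-4.9, 4.7, 10.6]
tcp_pos: [0.3754, -0.2373, 0.1764]
force: [-5.7, 6.8, 21.9]
```

The lid has come to a hard stop. Release, then press lightly on the lid top near its free edge to confirm the height (shut: TCP about 0.2018).

```bash

python3 -m inch '[{"dx":0,"dy":0,"dz":-0.3,"wx":0,"wy":0,"wz":0},{"dx":0,"dy":0,"dz":0,"wx":0,"wy":0,"wz":0},{"dx":0,"dy":0,"dz":0,"wx":0,"wy":0,"wz":0},{"dx":0,"dy":0,"dz":-2,"wx":0,"wy":0,"wz":0},{"dx":0,"dy":0,"dz":-4,"wx":0,"wy":0,"wz":0}]' 0.65 | sed -n '2p;4p'
python3 -m inch '[{"dx":3.6,"dy":3,"dz":0,"wx":0,"wy":0,"wz":0},{"dx":0,"dy":0,"dz":0,"wx":0,"wy":0,"wz":0},{"dx":0,"dy":0,"dz":0,"wx":0,"wy":0,"wz":0},{"dx":0,"dy":0,"dz":0,"wx":0,"wy":0,"wz":0},{"dx":0,"dy":0,"dz":2,"wx":0,"wy":0,"wz":0},{"dx":0,"dy":0,"dz":1,"wx":0,"wy":0,"wz":0},{"dx":0,"dy":0,"dz":0,"wx":0,"wy":0,"wz":0}]' 0 | sed -n '2p;4p;5p'
```

```text
tcp_pos: [0.3761, -0.2382, 0.237]
force: [0.4, -0.8, -0.6]
tcp_pos: [0.4143, -0.2644, 0.2069]
force: [0.7, -0.4, 0.3]
finger_gap: -0.002
```

```bash

for i in 1 2 3; do python3 -m inch '[{"dx":0,"dy":0,"dz":0.2,"wx":0,"wy":0,"wz":0},{"dx":0,"dy":0,"dz":0,"wx":0,"wy":0,"wz":0},{"dx":0,"dy":0,"dz":0,"wx":0,"wy":0,"wz":0}]' | sed -n '2p;4p';done
```

```text
tcp_pos: [0.4151, -0.2651, 0.206]
force: [0.0, 0.4, 0.0]
tcp_pos: [0.415, -0.265, 0.2037]
force: [-0.0, -0.7, 0.6]
tcp_pos: [0.415, -0.2651, 0.2017]
force: [0.6, 0.3, -0.1]
```

```bash

python3 -m inch '[{"dx":0,"dy":0,"dz":0.2,"wx":0,"wy":0,"wz":0},{"dx":0,"dy":0,"dz":0,"wx":0,"wy":0,"wz":0},{"dx":0,"dy":0,"dz":0,"wx":0,"wy":0,"wz":0}]' | sed -n '2p;4p'
python3 -m inch '[{"dx":0,"dy":0,"dz":-2,"wx":0,"wy":0,"wz":0},{"dx":0,"dy":0,"dz":-5,"wx":0,"wy":0,"wz":0},{"dx":0,"dy":0,"dz":-5,"wx":0,"wy":0,"wz":0},{"dx":0,"dy":0,"dz":0,"wx":0,"wy":0,"wz":0},{"dx":0,"dy":0,"dz":0,"wx":0,"wy":0,"wz":0}]' | sed -n '2p;4p'
```

```text
tcp_pos: [0.415, -0.2651, 0.2015]
force: [-3.0, 2.5, 14.5]
tcp_pos: [0.4145, -0.2646, 0.3193]
force: [0.4, 0.5, -1.0]
```

Contact was at 0.2015, so the lid is shut. Handing in.

```bash
python3 -c "
from station import workorder;print(workorder.sign_off())"
```

```text
the job is handed in; nothing more can be done
None
```

I handed the job in (no verdict came back): both bottles found on the counter stand in cells 2 and 3, the slat lies over them in the pockets, the lid is shut, and I saw no sign that the other things had moved.

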